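Change over the specimen carriers in a clamp fixture

TASK

Change over the test fixture: push the ejector slide to drive the red spent carrier out of its tunnel and put it in the blue tray, swing the clamp lever up and back past upright, and seat every white carrier fully down in a pocket of its own. Then swing the clamp lever fully shut over them, and last press the orange spring plunger down and, while it is down, slide the blue-tabbed keeper fully across so that it traps the plunger when you let go. Leave the oil bottle and the bead jar standing where they are.

Things in the scene. Friction and masses are not known exactly. Their poses are not given: they have to be found in the camera images.
- fixture: The fixture, bolted down, 0.22 m (x) by 0.36 m (y). Its frame is the fixture frame used below: origin on the table under the middle pocket, x away from the robot (yaw up to 0.2 rad either way), y to the left, z up. In the middle three pockets side by side, on the left (y = +142 mm) the plunger and keeper, on the right (y = -146 mm) the ejector tunnel, which lies along x. Base 8 mm thick.
- pocket0 (a point): Centre of the floor of the left pocket, 8 mm above the table. Pocket 77 mm (fixture x) by 43 mm (fixture y), open at the top, walls 10 mm high and 4 mm thick; pockets stand 47 mm apart. A carrier lies in it with its 70 mm side along fixture x, either way round.
- pocket1 (a point): Centre of the floor of the middle pocket, 8 mm above the table. Pocket 77 mm (fixture x) by 43 mm (fixture y), open at the top, walls 10 mm high and 4 mm thick; pockets stand 47 mm apart. A carrier lies in it with its 70 mm side along fixture x, either way round.
- pocket2 (a point): Centre of the floor of the right pocket, 8 mm above the table. Pocket 77 mm (fixture x) by 43 mm (fixture y), open at the top, walls 10 mm high and 4 mm thick; pockets stand 47 mm apart. A carrier lies in it with its 70 mm side along fixture x, either way round.
- clamp (a joint): Angle of the clamp lever (rad): 0 shut (rod low in front of the pockets, slat over the front margin of the carriers), grows as the rod is swung up and back away from the robot, 1.57 about upright, stop at 2.0. It starts 0 to 0.2 open. It stays where it is left (hinge friction 0.16 N m); while shut its slat covers the pockets.
- clamp_rod (a point): Middle of the lever's black grip rod: 14 mm thick, 100 mm long along fixture y, free on all sides; when shut 54 mm above the table. Grip it from above, across fixture x, and follow the arc about clamp_hinge, 115 mm in radius (when shut the rod is 114 mm before it and 16 mm above it), in the fixture's x-z plane.
- clamp_hinge (a point): Point on the lever's hinge axis (axis along fixture y), 38 mm above the table, 52 mm behind the middle pocket's centre (fixture x).
- ejector (a joint): Travel of the ejector slide (m): 0 at rest, stop at 0.068 pushed fully towards the robot (fixture -x). Its spring returns it; force 1.2 N at rest to 4 N fully in.
- ejector_tab (a point): Centre of the far face (looking away from the robot, fixture +x) of the upright yellow tab of the ejector slide, behind the tunnel: face 38 mm wide, from 11 to 61 mm above the table; the point is 40 mm above the table. Push it in fixture -x.
- tunnel_mouth (a point): Middle of the floor of the tunnel's near opening, 8 mm above the table; the roofed tunnel runs 76 mm from there in fixture +x, outside 49 mm wide, top 54 mm above the table. The spent carrier lies inside, out of reach. The slide, fully pushed, drives it out in fixture -x on to the apron (8 mm high) in front, with about 6 mm still inside; then it can be lifted by its rib, which stands about 30 mm before the mouth.
- plunger (a joint): How far the plunger is pressed down (m): 0 released, stop at 0.016. Spring 2.4 N at the top, 7.2 N at the bottom. Trapped by the keeper it stands at about 0.010.
- press_plate (a point): Point on the flat top of the orange plunger plate, 54 mm above the table while released, the best place to press with closed fingertips: 36 mm before the plate's middle, on its centre line. Flat and clear: 17 mm to both sides, 19 mm towards the robot, 22 mm to the keeper's tab (fixture +x). The strip, 34 mm wide, goes on under the tab for another 80 mm in fixture +x, so pressing fingers can slide along it, pushing the tab before them.
- keeper (a joint): Travel of the keeper (m): 0 open, stop at 0.026 fully across (fixture +x, away from the robot). The ears of the plunger block it until the plunger is pressed more than 0.010; when it is across, its legs stand over the ears and hold the plunger down, and its nose stands over a lug of the shut clamp lever. It slides with 1.2 N of friction and stays where it is left.
- keeper_tab (a point): Centre of the near face (looking to the robot, fixture -x) of the keeper's upright blue tab: 32 mm wide, from 58 to 86 mm above the table, bridging the plunger plate. Push it in fixture +x.
- fresh0_mid (a point): White (fresh) specimen carrier, on the table to the left at first; absent in some runs: 70 x 36 mm plate, 14 mm thick, with an upright grip rib across its middle (rib 10 mm thick along the carrier's x, 30 mm long along its y, from 14 to 38 mm above the underside; grip it across its thickness, or along its length where that is freer). 90 g or so. The point is the carrier's centre, 19 mm above its underside; x along the 70 mm side, z up. The two ends are alike.
- fresh1_mid (a point): White (fresh) specimen carrier, on the table to the left at first; absent in some runs: 70 x 36 mm plate, 14 mm thick, with an upright grip rib across its middle (rib 10 mm thick along the carrier's x, 30 mm long along its y, from 14 to 38 mm above the underside; grip it across its thickness, or along its length where that is freer). 90 g or so. The point is the carrier's centre, 19 mm above its underside; x along the 70 mm side, z up. The two ends are alike.
- fresh2_mid (a point): White (fresh) specimen carrier, on the table to the left at first; absent in some runs: 70 x 36 mm plate, 14 mm thick, with an upright grip rib across its middle (rib 10 mm thick along the carrier's x, 30 mm long along its y, from 14 to 38 mm above the underside; grip it across its thickness, or along its length where that is freer). 90 g or so. The point is the carrier's centre, 19 mm above its underside; x along the 70 mm side, z up. The two ends are alike.
- spent_mid (a point): Red (spent) specimen carrier, in the tunnel at first, its x along fixture x: 70 x 36 mm plate, 14 mm thick, with an upright grip rib across its middle (rib 10 mm thick along the carrier's x, 30 mm long along its y, from 14 to 38 mm above the underside; grip it across its thickness, or along its length where that is freer). 90 g or so. The point is the carrier's centre, 19 mm above its underside; x along the 70 mm side, z up. The two ends are alike.
- tray_in (a point): Centre of the inner floor of the blue discard tray, 130 mm (its x) by 110 mm (its y) outside, 28 mm high, walls 4 mm, fixed to the table to the right of the fixture.
- oil_bottle: Bystander: small dark oil bottle with a red tip, 30 mm across, 104 mm high; origin at the centre of its underside.
- bead_jar: Bystander: small clear jar of beads with a black cap, 46 mm across, 74 mm high; origin at the centre of its underside.

How it is judged:
By the outcome, as a careful person would: the job done as asked, in the order asked, and still so for the second after the job is handed in, with the robot touching nothing.
Of fresh0, fresh1, fresh2 only 2 to 3 are there at a start; the rules pass over those that are not, and their reading is None.
At some moment in a run one of fresh0, fresh1, fresh2 may be knocked a few centimetres aside while the robot is not near it.
Once in a run the grip may slacken for a moment while it holds something.
It also fails if it takes over 208 s, if anything falls off the work surface, if the arm or the gripper's body presses on something with over 40 N, if the wrist force passes 120 N, or if a joint passes its speed limit or range.

ROBOT

A 6-joint arm with a two-finger parallel gripper is mounted at the origin on a cart in front of the work surface, level with it; the furniture and walls round the work are solid. World frame = base frame: x ahead of the robot, y to its left, z up, the work surface at z = 0. Lengths are in mm, angles in rad, forces in N, time in s.
With the tool pointing down it reaches from about 275 to 825 mm from the base axis. Payload 4.9 kg.
Tool frame: the origin (TCP) lies between the finger pads; the fingertips stand 19 mm ahead of it and the grasp point (between the pads) is the TCP; z points along the fingers, x is the direction in which the jaws open and shut, and the axes are right-handed (so a half turn about z gives the same grasp; the last joint's range is limited). The gripper opens to 85 mm and grips with 20 to 120 N. Pads are 22 mm wide; open, the fingers measure 114 mm over their backs; the gripper's body (76 mm by 85 mm) begins 54 mm behind the grasp point. The pads swing forward as they close: fully open they stand 13 mm farther back than shut.
Start: joints at [1.096, 0.326, -0.193, 1.052, 0, 1.437], TCP at [183.828, 518.388, 250.281] pointing down, gripper open.
Joint ranges: [-2.65, 2.65], [-0.97, 1.79], [-1.3, 1.35], [-1.93, 2.1], [-1.47, 1.37], [-3.14, 3.14]. Speed limits (rad/s): [2.57, 2.57, 3.14, 3.14, 3.14, 3.14].

INTERFACE

Orientations are given as a unit quaternion [x, y, z, w].
In Python, from workcell import sense, get_image, close_job gives the robot as it stands.
- The arm moves only by the shell command python3 -m handwheel 'ROWS' [OPENING] [FORCE]. ROWS is JSON, a list of rows, each a list of 6 numbers: the shift along the world's x, y, z in units of 0.8 m (1.0 is 0.8 m), then the turn, a rotation vector about the world's x, y, z in units of 45 degrees (1.0 is 45 degrees). In form: [[x, y, z, rx, ry, rz], ...]. A call has 1 to 8 rows; each row is the pose to reach, as a shift and turn from the pose commanded when the call began; what a row does not reach only later rows make up. A row lasts 1/10 s, in which the tool goes at most 50 mm and 8.59 degrees, less where a joint would pass 70% of its speed; a pose out of reach is approached as far as the arm can. A call with a number of a shift or a turn outside -1 to 1 is refused whole. A call with a gripper value outside its range is refused whole. OPENING is the opening, from 0 (shut) to 1 (fully open), set as the call begins (- or left out, the last holds). The fingers move at their own pace and stop on an object; FORCE is the grip in N (left out, the last holds). Time passes only in rows, so rows that repeat a pose let the fingers close. It gives the time, the measured TCP pose, the force and the opening at its end, in the units of the state.
- sense(): the state, without advancing time (a new reading comes with each control period).
- get_image(name): name is "scene" or "top" or "wrist"; returns a dict with "img" (480x640x3 uint8, red, green, blue), "fov_y" (degrees; the focal length in pixels is half the picture's height over the tangent of half this angle, whatever the lens; pixels are square), "cx", "cy" (the principal point, pixels), "T" (4x4, takes a point from camera to world coordinates). Camera axes: x right, y down, z forward; pixel columns grow to the right and rows downward; lengths in mm; the calibration is good to about 2 mm. The wrist camera is an equidistant fisheye: a pixel r from the principal point sees the ray r / f radians off the axis. A picture is of the moment at which its call begins. There is no depth.
- close_job(): hands the job in, once; it reports no verdict.
The state is a dict: "time_s": time; "qpos": joint angles; "joint_vel": joint speeds; "effort": joint torques, N m; "tcp_pos": TCP position; "tool_rot": TCP orientation; "contact_force": force on the tool from outside, world axes, zero at the start; "moment": the same for the moment, N m; "finger_gap": opening from 0.0 (shut) to 1.0 (fully open).
Only numpy, scipy, OpenCV 4.12 (cv2) and the standard library are available. Lean on these libraries where they do the work, as an engineer would, in place of code of your own. Each camera call takes 0.05 s, during which the arm holds its last target.

## Working session

There is one attempt and no reset: what is moved stays moved. The work goes in short steps, Python scripts to look and compute and a shell command to move; the robot and the scene stay as the last step left them, time stands still between calls to the robot, and variables do not carry over. Pictures are saved under pics/ and viewed, and the job is handed in when it is done.

```bash
ls; mkdir -p pics
python3 - <<'E'
from workcell import sense,get_image
import cv2
print(sense())
for n in("scene","top","wrist"):
    d=get_image(n); print(n,d["fov_y"],d["cx"],d["cy"],d["T"])
    cv2.imwrite(f"pics/{n}0.png",d["img"][:,:,::-1])
E
```

```text
pics
{'time_s': 0.0, 'qpos': array([ 1.09580015e+00,  3.26925538e-01, -1.93541094e-01,  1.05201241e+00,
        2.12252153e-06,  1.43659673e+00]), 'joint_vel': array([-0.00017872,  0.00204849, -0.00019395, -0.00048843,  0.00181581,
       -0.0005779 ]), 'effort': array([-1.18489410e-03, -4.43399298e+01,  2.62440115e+01,  1.54331792e-02,
       -6.48840205e-05, -5.52897781e-07]), 'tcp_pos': array([183.5747188 , 517.89730272, 249.52804116]), 'tool_rot': array([ 8.16773231e-01,  5.76958214e-01, -7.46459762e-04,  3.88177683e-04]), 'contact_force': array([0.7137482 , 0.02707255, 0.04227853]), 'moment': array([ 0.00827656,  0.04007639, -0.03114093]), 'finger_gap': 0.9986425697171732}
scene 54.282071264647826 321.3691494172616 241.3059215506121 [[ 9.87714554e-01 -1.16805637e-01  1.03809457e-01  3.99144689e+02]
 [-1.56209515e-01 -7.56310158e-01  6.35290117e-01 -6.84063422e+02]
 [ 4.30668052e-03 -6.43701319e-01 -7.65264702e-01  8.39917860e+02]
 [ 0.00000000e+00  0.00000000e+00  0.00000000e+00  1.00000000e+00]]
top 51.255880332361244 317.83657767245853 243.23250695130324 [[ 2.78920019e-02 -9.85724000e-01  1.66042860e-01  3.18438336e+02]
 [-9.99432474e-01 -2.43609064e-02  2.32653329e-02 -6.47118838e+01]
 [-1.88882425e-02 -1.66597543e-01 -9.85844051e-01  1.31417535e+03]
 [ 0.00000000e+00  0.00000000e+00  0.00000000e+00  1.00000000e+00]]
wrist 65.70646984690485 319.81039529933395 239.8022663902723 [[ 3.32599934e-01  8.99054971e-01  2.84741011e-01  1.10260576e+02]
 [ 9.43067695e-01 -3.16827812e-01 -1.01209984e-01  5.44489353e+02]
 [-7.79467505e-04  3.02192483e-01 -9.53246608e-01  3.73245999e+02]
 [ 0.00000000e+00  0.00000000e+00  0.00000000e+00  1.00000000e+00]]
```

View pics/top0.png

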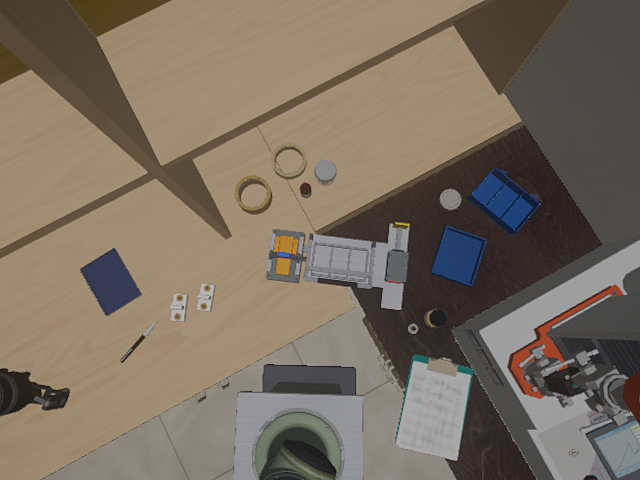

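View pics/scene0.png

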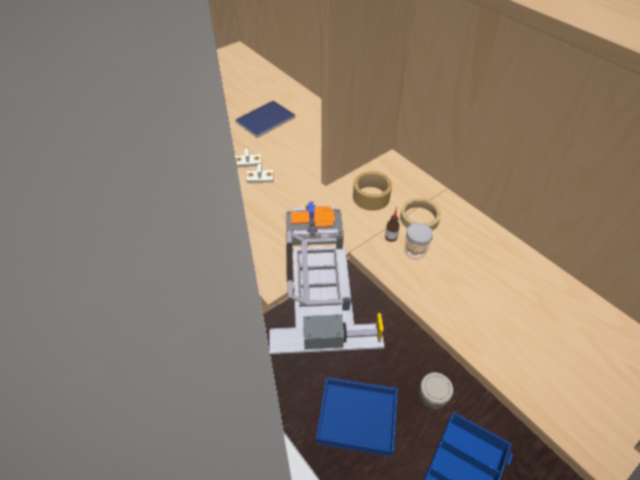

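View pics/wrist0.png

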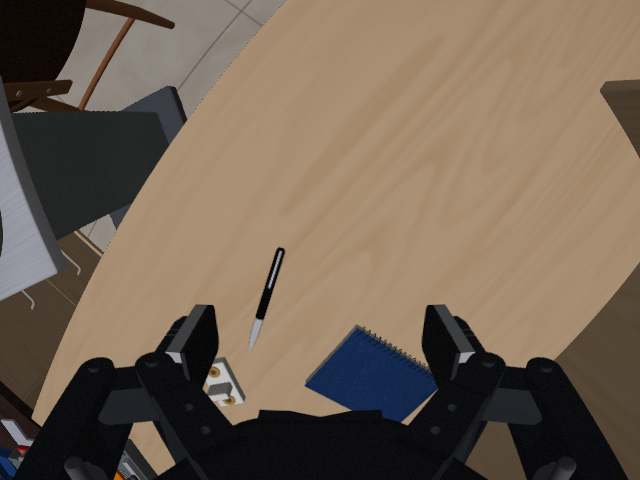

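The top view shows the fixture around (340,260) and two white carriers at (178,307) and (205,297). The tray is at (459,256). The bottle and jar are behind the fixture at (306,189) and (325,171). I'll enlarge the crops next.

```bash
cat > h.py <<'E'
import numpy as np,cv2
from workcell import sense,get_image
from scipy.spatial.transform import Rotation as R
def cam(d,fish=False):
    return dict(f=240/np.tan(np.radians(d["fov_y"]/2)),c=np.array([d["cx"],d["cy"]]),T=np.array(d["T"]),fish=fish)
def ray(c,uv):
    p=(np.array(uv,float)-c["c"])/c["f"]
    if c["fish"]:
        r=np.hypot(*p); v=np.array([*(p/max(r,1e-9)*np.sin(r)),np.cos(r)])
    else:
        v=np.array([*p,1.]); v/=np.linalg.norm(v)
    return c["T"][:3,3],c["T"][:3,:3]@v
def atz(c,uv,z):
    o,v=ray(c,uv); return o+v*(z-o[2])/v[2]
def tri(obs):
    A=np.zeros((3,3));b=np.zeros(3)
    for c,uv in obs:
        o,v=ray(c,uv);P=np.eye(3)-np.outer(v,v);A+=P;b+=P@o
    x=np.linalg.solve(A,b)
    return x,[np.linalg.norm(proj(c,x)-uv) for c,uv in obs]
def proj(c,p):
    q=np.linalg.inv(c["T"])@np.array([*p,1.]);
    if c["fish"]:
        h=np.hypot(q[0],q[1]);t=np.arctan2(h,q[2]);return c["c"]+c["f"]*t*q[:2]/max(h,1e-9)
    return c["c"]+c["f"]*q[:2]/q[2]
def grab(name,tag=None):
    d=get_image(name);c=cam(d,name=="wrist")
    if tag:
        cv2.imwrite(f"pics/{tag}.png",d["img"][:,:,::-1]); np.save(f"pics/{tag}.npy",c,allow_pickle=True)
    return d["img"],c
def load(tag): return np.load(f"pics/{tag}.npy",allow_pickle=True).item()
def crop(tag,u,v,w,h,out):
    im=cv2.imread(f"pics/{tag}.png")[v:v+h,u:u+w];s=min(800/w,600/h)
    im=cv2.resize(im,None,fx=s,fy=s,interpolation=cv2.INTER_CUBIC)
    for k in range(0,w,20):
        if (u+k)%20==0 or True: cv2.putText(im,str(u+k),(int(k*s),10),0,.35,(0,0,255),1);cv2.line(im,(int(k*s),12),(int(k*s),18),(0,0,255),1)
    for k in range(0,h,20): cv2.putText(im,str(v+k),(0,int(k*s)+4),0,.35,(0,0,255),1)
    cv2.imwrite(f"pics/{out}.png",im)
E
python3 - <<'E'
from h import *
grab("top","t1");grab("scene","s1")
crop("t1",250,210,180,120,"t1a"); crop("s1",240,180,160,190,"s1a");crop("t1",150,270,80,60,"t1b")
E
```

```text
(no output)
```

View pics/t1a.png

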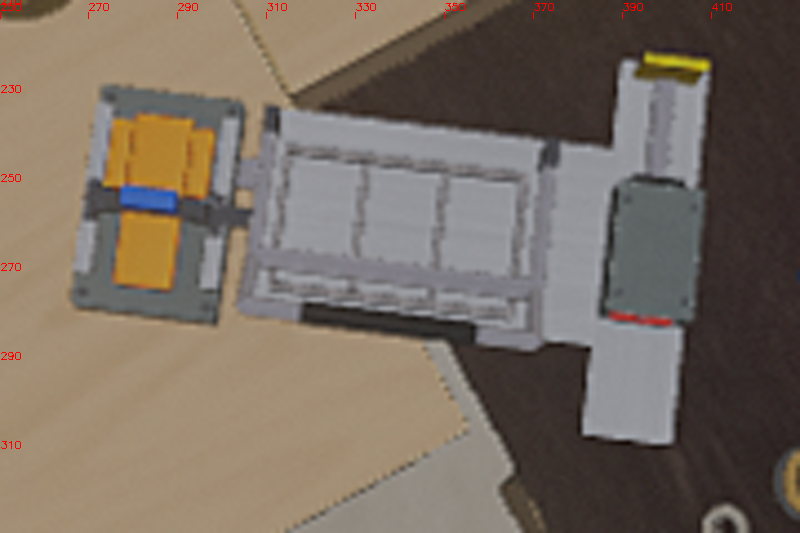

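View pics/s1a.png

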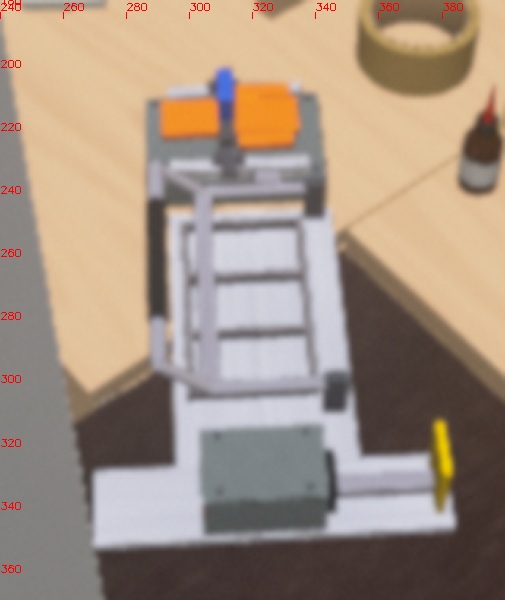

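View pics/t1b.png

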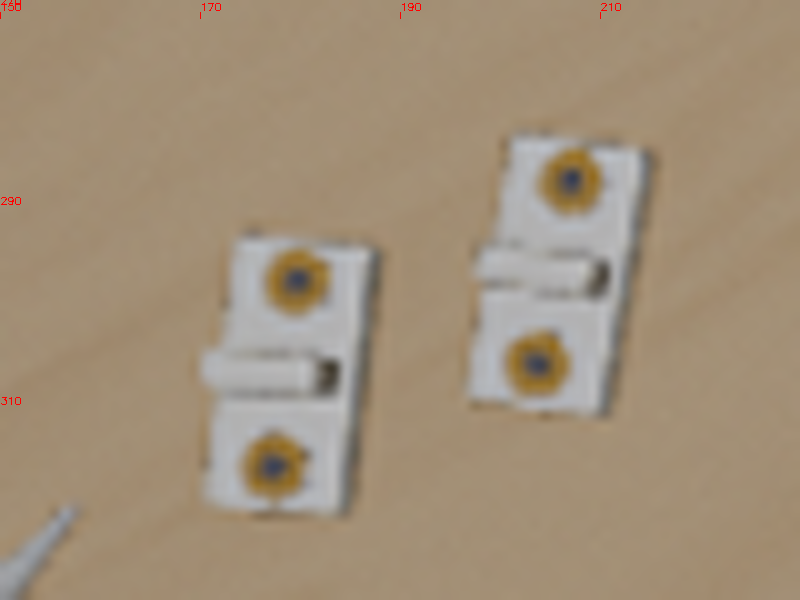

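Run:
```python
from h import *
t=load("t1")
g=lambda x,y:(250+x/4.444,210+y/4.444)
P=[atz(t,g(*p),18)[:2] for p in [(283,145),(527,175),(268,285),(512,318)]]
print(np.round(P,1)); print("ctr",np.mean(P,0))
a=(P[0]-P[1]);b=P[2]-P[3];print("y-axis",a,b,np.arctan2(-a[0],a[1]),np.arctan2(-b[0],b[1]))
Q=[atz(t,g(*p),54)[:2] for p in [(622,178),(703,190),(605,310),(690,322)]];print("roof",np.round(Q,1),np.mean(Q,0))
f=lambda x,y:(150+x/10,270+y/10)
for nm,a,b in(("A",(297,281),(274,467)),("B",(572,181),(538,364))):
    A=atz(t,f(*a),14);B=atz(t,f(*b),14);print(nm,np.round((A+B)/2,1),np.arctan2(*(A-B)[[1,0]]))
for c in [(440,228),(486,238),(475,285),(431,277)]:print(np.round(atz(t,c,28)[:2]))
for n,c,z in (("oil",(306,189),50),("jar",(325,171),74)):print(n,atz(t,c,z)[:2])
```

```text
[[ 538.1  -23.2]
 [ 523.7 -167.4]
 [ 454.8  -16.8]
 [ 439.2 -159.6]]
ctr [488.93519443 -91.74329838]
y-axis [ 14.36808399 144.24631912] [ 15.61011384 142.80042283] -0.09928049556057887 -0.10888187438438214
roof [[ 517.6 -218.8]
 [ 511.9 -265. ]
 [ 441.7 -209.5]
 [ 436.2 -257.5]] [ 476.84552526 -237.68172548]
A [359.8 322.5  14. ] -0.05054625039540527
B [387.9 254.   14. ] -0.12080118544699955
[ 583. -352.]
[ 560. -470.]
[ 437. -439.]
[ 454. -327.]
oil [6.74214128e+02 4.56440482e-02]
jar [716.45732221 -48.63415994]
```

Fixture yaw is about -0.10, with its centre near (489,-92). I'll move the wrist camera over the carriers first, then the fixture.

```bash
python3 -m handwheel '[[0.25,-0.35,0.12,0,0,-1],[0.25,-0.35,0.12,0,0,-1],[0.25,-0.35,0.12,0,0,-1],[0.25,-0.35,0.12,0,0,-1],[0.25,-0.35,0.12,0,0,-1],[0.25,-0.35,0.12,0,0,-1],[0.25,-0.35,0.12,0,0,-1],[0.25,-0.35,0.12,0,0,-1]]'; python3 -m handwheel '[[0.1,-0.32,0,0,0,-0.7],[0.1,-0.32,0,0,0,-0.7],[0.1,-0.32,0,0,0,-0.7],[0.1,-0.32,0,0,0,-0.7],[0.1,-0.32,0,0,0,-0.7],[0.1,-0.32,0,0,0,-0.7],[0.1,-0.32,0,0,0,-0.7]]'
python3 - <<'E'
from h import *
print(sense()["qpos"])
grab("wrist","w1")
E
```

```text
time_s: 1.05
tcp_pos: [386.9, 235.2, 347.8]
tool_rot: [0.976, 0.217, 0.002, 0.0]
contact_force: [-0.2, 0.5, -0.6]
finger_gap: 1.001
time_s: 1.75
tcp_pos: [464.3, -19.3, 345.7]
tool_rot: [0.999, -0.054, -0.0, -0.0]
contact_force: [0.1, 0.0, -0.1]
finger_gap: 1.0
[-2.00533111e-01  1.17324574e-01 -2.17737690e-01  1.23648212e+00
  3.31606431e-05  1.47922904e+00]
```

View pics/w1.png

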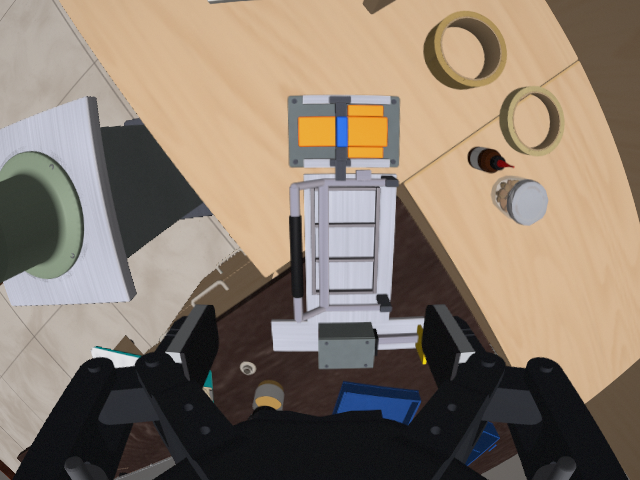

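The wrist view shows the whole fixture: the plunger at (345,130), the pockets at (345,240), the rod at (296,265) and the tunnel at (347,345). I'll take a second viewpoint.

```bash
python3 -m handwheel '[[0.0,-0.09,-0.1,0,0,0],[0,-0.09,-0.1,0,0,0],[0,-0.09,-0.1,0,0,0],[0,-0.09,-0.1,0,0,0]]'
python3 - <<'E'
from h import *
grab("wrist","w2")
crop("w1",260,80,180,135,"w1a");crop("w1",260,215,180,170,"w1b");crop("w2",240,150,200,150,"w2a");crop("w2",240,290,210,130,"w2b")
E
```

```text
time_s: 2.2
tcp_pos: [462.8, -88.3, 265.2]
tool_rot: [0.999, -0.052, -0.002, -0.001]
contact_force: [-0.5, 0.4, -0.2]
finger_gap: 1.001
```

View pics/w1a.png

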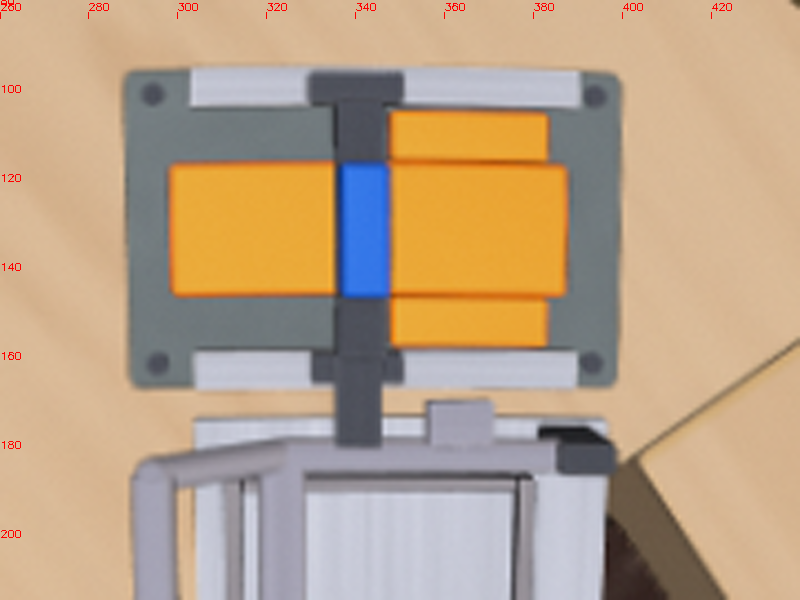

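View pics/w1b.png

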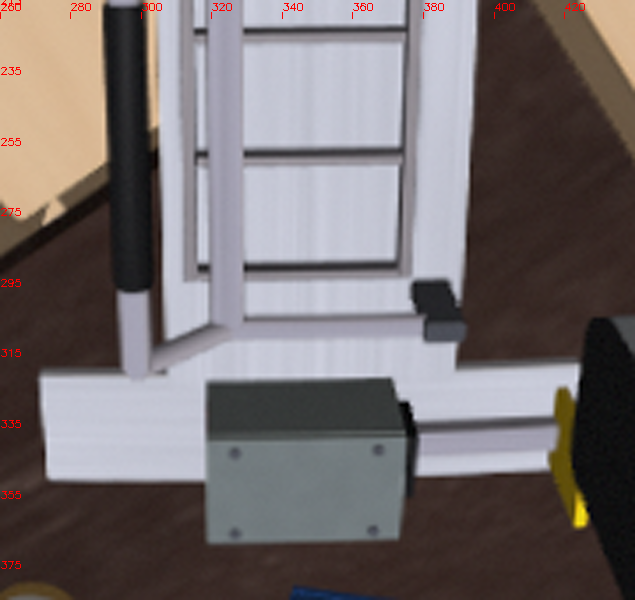

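View pics/w2.png

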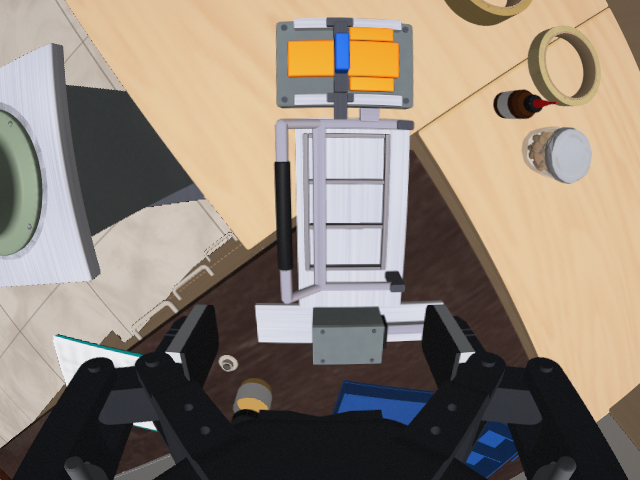

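View pics/w2a.png

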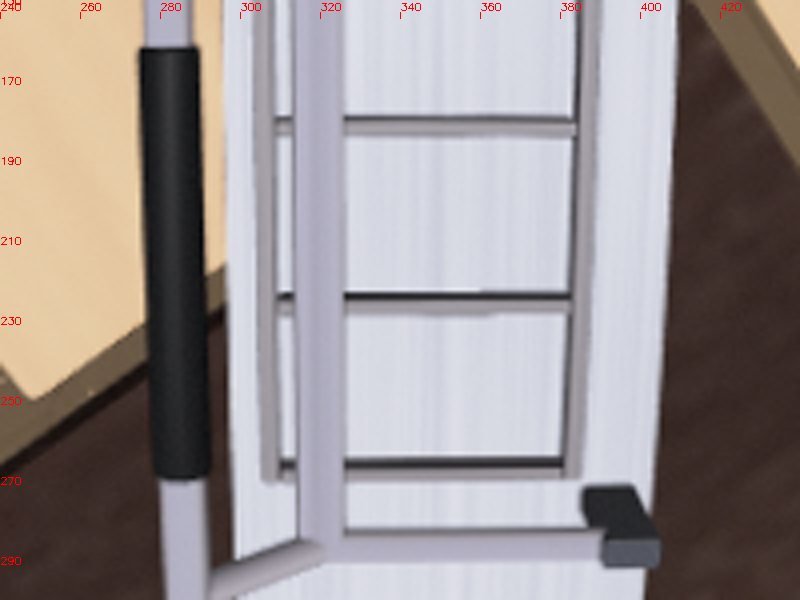

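View pics/w2b.png

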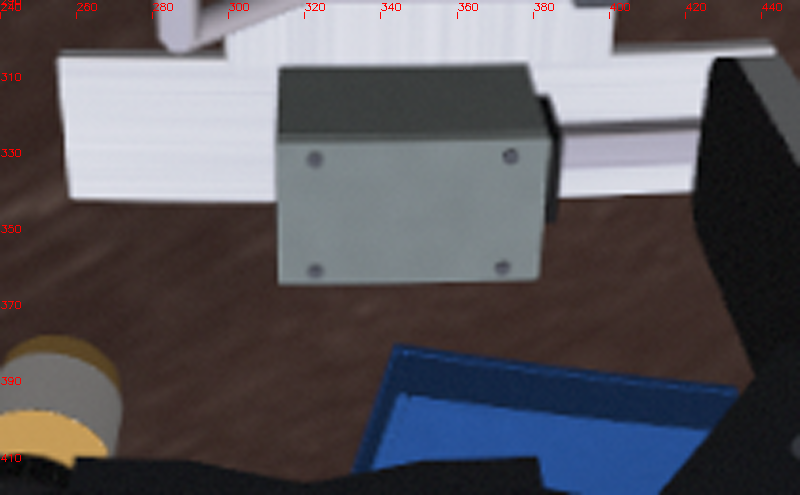

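Run:
```python
from h import *
crop("w2",260,10,170,125,"w2c")
a=load("w1");b=load("w2")
W1=lambda x,y:(260+x/3.529,215+y/3.529)
A=lambda x,y:(240+x/4,150+y/4)
B=lambda x,y:(240+x/3.81,290+y/3.81)
L=[("roofTL",W1(207,438),B(277,140)),("roofTR",W1(405,437),B(551,138)),("roofBL",W1(206,542),B(279,283)),("roofBR",W1(400,540),B(540,278)),
("wallRR",W1(411,275),A(580,478)),("wallFR",W1(184,280),A(262,481)),("div12",W1(405,160),A(570,310)),("div01",W1(403,42),A(575,136)),("rodR",W1(132,292),A(183,478)),("rodL",W1(124,5),A(169,47))]
for n,p,q in L:
    x,e=tri([(a,p),(b,q)]);print(n,np.round(x,1),np.round(e,1))
```

```text
roofTL [ 440.4 -220.    36.2] [0.1 0.1]
roofTR [ 515.1 -211.3   63.4] [0.4 0.5]
roofBL [ 432.2 -291.4    9.3] [0.1 0.1]
roofBR [ 509.8 -248.9   76.1] [0. 0.]
wallRR [ 526.5 -173.5    5.2] [0. 0.]
wallFR [ 437.9 -162.7   10.8] [0.2 0.2]
div12 [ 526.2 -124.     6.3] [0.2 0.3]
div01 [528.  -74.8  16.4] [0.5 0.6]
rodR [ 424.9 -135.7   72.2] [0.4 0.6]
rodL [434.3 -37.8  68.7] [0.1 0.2]
```

View pics/w2c.png

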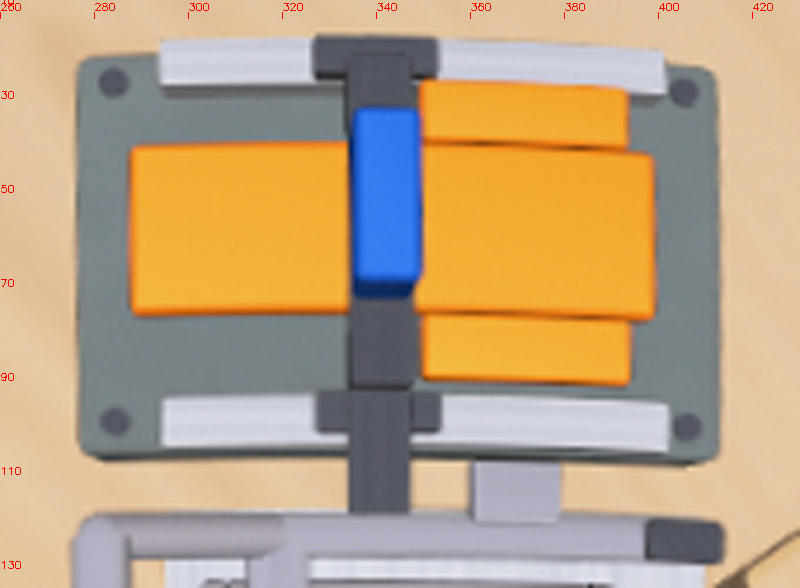

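```bash
cat > fit.py <<'E'
from h import *
from scipy.optimize import least_squares
a=load("w1");b=load("w2");t=load("t1")
W1=lambda x,y:(260+x/3.529,215+y/3.529)
W1a=lambda x,y:(260+x/4.444,80+y/4.444)
A=lambda x,y:(240+x/4,150+y/4)
B=lambda x,y:(240+x/3.81,290+y/3.81)
C=lambda x,y:(260+x/4.706,10+y/4.706)
g=lambda x,y:(250+x/4.444,210+y/4.444)
# model: (xkind, x, y, z)
M={"rTL":("m",0,-121.5,54),"rTR":("m",76,-121.5,54),"rBL":("m",0,-170.5,54),"rBR":("m",76,-170.5,54),
"wRR":("",42.5,-72.5,18),"wFR":("",-42.5,-72.5,18),"d12":("",38.5,-25.5,18),"d01":("",38.5,21.5,18),
"pFL":("p",-55,159,54),"pFR":("p",-55,125,54),"pBL":("p",55,159,54),"pBR":("p",55,125,54)}
O=[("rTL",a,W1(207,438)),("rTR",a,W1(405,437)),("rBL",a,W1(206,542)),("rBR",a,W1(400,540)),
("rTL",b,B(277,140)),("rTR",b,B(551,138)),("rBL",b,B(279,283)),("rBR",b,B(540,278)),
("wRR",a,W1(411,275)),("wRR",b,A(580,478)),("wFR",a,W1(184,280)),("wFR",b,A(262,481)),
("d12",a,W1(405,160)),("d12",b,A(570,310)),("d01",a,W1(403,42)),("d01",b,A(575,136)),
("pFL",a,W1a(170,162)),("pFR",a,W1a(173,296)),("pBL",a,W1a(568,166)),("pBR",a,W1a(566,296)),
("pFL",b,C(130,147)),("pFR",b,C(133,313)),("pBL",b,C(654,155)),("pBR",b,C(654,318)),
("rTL",t,g(622-17,310)) if 0 else ("rTL",t,g(605,310)),("rTR",t,g(622,178)),("rBL",t,g(690,322)),("rBR",t,g(703,190)),
]
def W(p,k):
    n,x,y,z=M[k]; x=x+{"":0,"m":p[3],"p":p[4]}[n]; c,s=np.cos(p[2]),np.sin(p[2])
    return np.array([p[0]+c*x-s*y,p[1]+s*x+c*y,z+p[5]])
def res(p):
    return np.concatenate([proj(c,W(p,k))-uv for k,c,uv in O])
if __name__=="__main__":
    r=least_squares(res,[489,-92,-.1,-38,0,0],loss="soft_l1")
    print(np.round(r.x,4)); 
    for (k,c,uv),e in zip(O,r.fun.reshape(-1,2) if 0 else res(r.x).reshape(-1,2)): print(k,np.round(e,1),end=" ")
E
python3 fit.py
```

```text
[ 4.884082e+02 -9.234170e+01 -9.550000e-02 -3.561300e+01 -2.421800e+00
 -1.555700e+00]
rTL [-0.2  0.3] rTR [ 0.9 -0.7] rBL [ 0.5 -0.1] rBR [ 0.2 -0.8] rTL [-0.3 -0.4] rTR [-0.1 -1.1] rBL [-0.1 -0.6] rBR [-0.4 -0.7] wRR [-1.   0.6] wRR [-0.9 -0. ] wFR [0.8 0.2] wFR [ 0.5 -0. ] d12 [-0.7  1. ] d12 [-0.1  0.5] d01 [ 1.1 -0.1] d01 [ 0.2 -0.3] pFL [-2.8  0.3] pFR [-2.9  0.4] pBL [ 6.5 -0.2] pBR [6.6 0.4] pFL [-3.5 -0.5] pFR [-3.9  0.4] pBL [ 7.7 -0.2] pBR [8.1 0.8] rTL [0.1 0.2] rTR [-0.7  0.3] rBL [ 0.4 -0.1] rBR [ 0.3 -0.1]
```

```bash
sed -i 's/"pBL":("p",55/"pBL":("q",0/;s/"pBR":("p",55/"pBR":("q",0/;s/"pFL":("p",-55/"pFL":("p",0/;s/"pFR":("p",-55/"pFR":("p",0/;s/"p":p\[4\]}/"p":p[4],"q":p[6]}/;s/\[489,-92,-.1,-38,0,0\]/[489,-92,-.1,-38,-55,0,45]/' fit.py; python3 fit.py
python3 - <<'E'
from h import *
a=load("w1");b=load("w2")
W1=lambda x,y:(260+x/3.529,215+y/3.529)
p=[488.4,-92.3,-.0955]
def loc(w): 
    c,s=np.cos(p[2]),np.sin(p[2]);d=w[:2]-p[:2];return np.round([c*d[0]+s*d[1],-s*d[0]+c*d[1]],1)
A=lambda x,y:(240+x/4,150+y/4)
# rod centre line in fixture x for several heights
for z in (54,58,62,66,70): print(z,[loc(atz(c,uv,z)) for c,uv in [(a,W1(126,150)),(b,A(176,262))]])
print("rodends",[ (z,loc(atz(b,A(183,478),z)),loc(atz(b,A(169,47),z))) for z in(58,66)])
W1a=lambda x,y:(260+x/4.444,80+y/4.444)
C=lambda x,y:(260+x/4.706,10+y/4.706)
for uv,c in ((W1a(338,165),a),(W1a(338,296),a),(C(352,110),b),(C(355,280),b)): print("tab near top",loc(atz(c,uv,86)),"base",loc(atz(c,uv,58)))
# yellow tab top in t1 crop
t=load("t1");g=lambda x,y:(250+x/4.444,210+y/4.444)
for q in [(642,52),(712,58),(642,66),(710,72)]: print("ytab",loc(atz(t,g(*q),61)))
E
```

```text
[ 4.883705e+02 -9.231770e+01 -9.610000e-02 -3.551610e+01 -5.418300e+01
 -1.017100e+00  4.503240e+01]
rTL [-0.2  0.5] rTR [ 0.9 -0.5] rBL [0.5 0.2] rBR [ 0.2 -0.6] rTL [-0.3 -0.2] rTR [-0.  -0.8] rBL [-0.1 -0.3] rBR [-0.4 -0.4] wRR [-1.   0.8] wRR [-0.9  0.2] wFR [0.8 0.3] wFR [0.5 0.1] d12 [-0.7  1.1] d12 [-0.1  0.6] d01 [1.1 0. ] d01 [ 0.2 -0.2] pFL [0.1 0.2] pFR [-0.   0.3] pBL [-0.  -0.4] pBR [0.2 0.3] pFL [ 0.2 -0.8] pFR [-0.3  0.2] pBL [-0.2 -0.9] pBR [0.2 0.3] rTL [0.1 0.2] rTR [-0.7  0.3] rBL [ 0.4 -0.1] rBR [ 0.3 -0.1] 54 [array([-61.2,  -5. ]), array([-60.3,  -2.4])]
58 [array([-60.9,  -3.5]), array([-59.8,  -1.4])]
62 [array([-60.6,  -2. ]), array([-59.4,  -0.4])]
66 [array([-60.3,  -0.6]), array([-59. ,   0.6])]
70 [array([-60. ,   0.9]), array([-58.6,   1.5])]
rodends [(58, array([-60.1, -54.8]), array([-60. ,  48.1])), (66, array([-59.3, -51.6]), array([-59.2,  48.9]))]
tab near top [-14.  157.2] base [-12.8 157.8]
tab near top [-14.2 126.7] base [-13.1 125.2]
tab near top [-13.6 156.7] base [-12.6 163.8]
tab near top [-13.4 125.9] base [-12.3 130.3]
ytab [ 114.2 -126.5]
ytab [ 115.5 -166.6]
ytab [ 106.1 -127.3]
ytab [ 107.2 -166.2]
```

The fit is consistent: origin (488.4,-92.3), yaw -0.096, clamp about 0.11 rad open and the yellow tab's far face at fixture x≈114. Next I'll close the fingers and go behind the ejector tab.

```bash
cat >> h.py <<'E'
O=np.array([488.4,-92.3]);YAW=-0.096
def fx(x,y,z):
    c,s=np.cos(YAW),np.sin(YAW);return np.array([O[0]+c*x-s*y,O[1]+s*x+c*y,z])
def loc(w):
    c,s=np.cos(YAW),np.sin(YAW);d=np.array(w)[:2]-O;return np.array([c*d[0]+s*d[1],-s*d[0]+c*d[1],w[2]])
def where():
    s=sense();q=R.from_quat(s["tool_rot"]);x=q.as_matrix()[:,0]
    print("t",s["time_s"],"tcp",np.round(s["tcp_pos"],1),"fix",np.round(loc(s["tcp_pos"]),1),"yaw",round(np.arctan2(x[1],x[0]),3),"F",np.round(s["contact_force"],1),"gap",round(s["finger_gap"],3))
    return s
def go(*pts):
    s=where()
    for p in pts: print(np.round((np.array(p)-s["tcp_pos"])/800,4))
E
python3 -m handwheel '[[0.2,-0.203,0,0,0,0],[0.2,-0.203,0,0,0,0],[0.2,-0.203,0,0,0,0],[0.2,-0.203,0,0,0,0],[0.2,-0.203,0,0,0,0],[0.2,-0.203,-0.1,0,0,0],[0.2,-0.203,-0.18,0,0,0],[0.2,-0.203,-0.18,0,0,0]]' 0 40
python3 - <<'E'
from h import *
go(fx(150,-146,38),fx(132,-146,38))
grab("wrist","w3")
E
```

```text
time_s: 3.05
tcp_pos: [625.5, -250.1, 122.2]
tool_rot: [0.999, -0.051, 0.001, 0.0]
contact_force: [0.2, 0.1, -0.7]
finger_gap: 0.004
t 3.05 tcp [ 625.5 -250.1  122.2] fix [ 151.6 -143.9  122.2] yaw -0.103 F [ 0.2  0.1 -0.7] gap 0.004
[-0.0022 -0.0024 -0.1053]
[-0.0246 -0.0002 -0.1053]
```

View pics/w3.png

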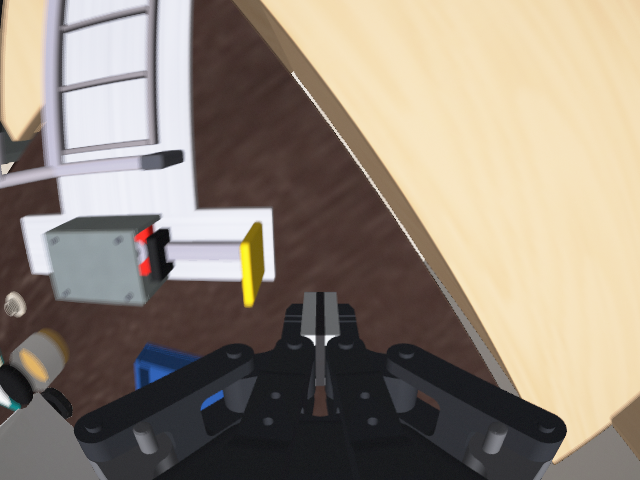

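The closed fingers at (320,320) stand clear behind the yellow tab at (252,265). I'll lower them and push.

```bash
python3 -m handwheel '[[-0.002,-0.003,-0.05,0,0,0],[-0.002,-0.003,-0.1,0,0,0],[-0.002,-0.003,-0.105,0,0,0],[-0.025,-0.0003,-0.105,0,0,0],[-0.04,0.0017,-0.105,0,0,0],[-0.055,0.003,-0.105,0,0,0],[-0.07,0.0044,-0.105,0,0,0],[-0.08,0.0054,-0.105,0,0,0]]'
python3 - <<'E'
from h import *
where(); grab("wrist","w4")
E
```

```text
time_s: 3.9
tcp_pos: [563.2, -247.7, 42.4]
tool_rot: [0.999, -0.052, 0.004, 0.001]
contact_force: [4.3, 2.3, 4.3]
finger_gap: -0.002
t 3.9 tcp [ 563.2 -247.7   42.4] fix [  89.3 -147.5   42.4] yaw -0.103 F [4.3 2.3 4.3] gap -0.002
```

View pics/w4.png

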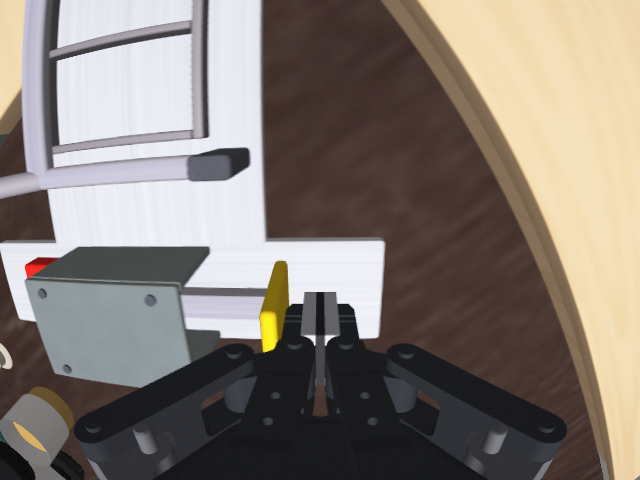

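```bash
python3 -m handwheel '[[-0.012,0.0012,0.005,0,0,0],[-0.022,0.0025,0.005,0,0,0],[-0.028,0.003,0.005,0,0,0],[-0.031,0.003,0.005,0,0,0],[-0.031,0.003,0.005,0,0,0]]'
python3 - <<'E'
from h import *
where(); grab("wrist","w5");grab("scene","s5");grab("top","t5");crop("t5",360,210,80,110,"t5a")
E
```

```text
time_s: 4.45
tcp_pos: [535.4, -245.7, 42.8]
tool_rot: [0.999, -0.053, 0.0, 0.0]
contact_force: [4.2, -0.1, 3.7]
finger_gap: -0.001
t 4.45 tcp [ 535.4 -245.7   42.8] fix [  61.4 -148.2   42.8] yaw -0.105 F [ 4.2 -0.1  3.7] gap -0.001
```

View pics/w5.png

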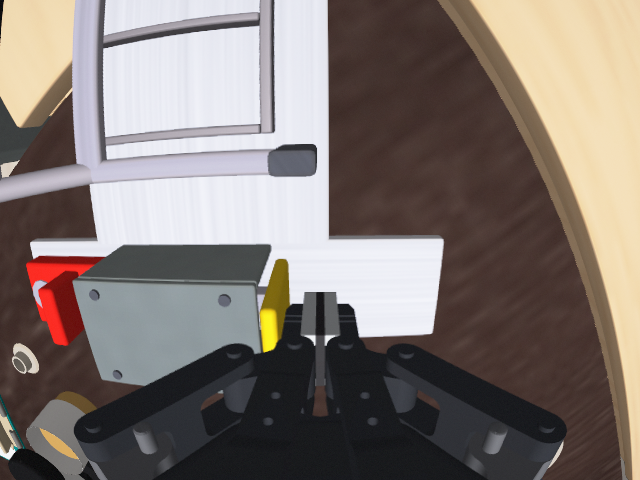

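View pics/t5a.png

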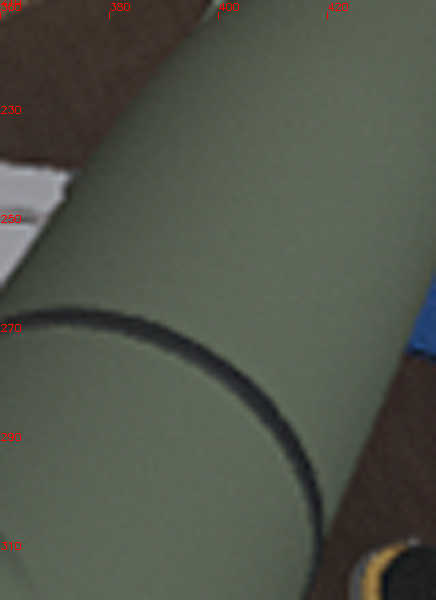

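The red carrier is emerging at (60,300), with its rib before the mouth. I'll push a little further to feel the stop.

```bash
python3 -m handwheel '[[-0.003,0.0003,0,0,0,0],[-0.006,0.0006,0,0,0,0],[-0.006,0.0006,0,0,0,0]]';python3 -m handwheel '[[-0.003,0.0003,0,0,0,0],[-0.003,0.0003,0,0,0,0]]'
python3 - <<'E'
from h import *
where(); grab("wrist","w6")
E
```

```text
time_s: 4.9
tcp_pos: [533.3, -245.5, 42.7]
tool_rot: [0.999, -0.052, 0.003, 0.0]
contact_force: [11.7, -0.2, 0.1]
finger_gap: 0.003
time_s: 5.1
tcp_pos: [533.2, -245.5, 42.9]
tool_rot: [0.999, -0.052, 0.005, 0.0]
contact_force: [18.5, 0.1, -4.3]
finger_gap: -0.001
t 5.1 tcp [ 533.2 -245.5   42.9] fix [  59.3 -148.2   42.9] yaw -0.104 F [18.5  0.1 -4.3] gap -0.001
```

View pics/w6.png

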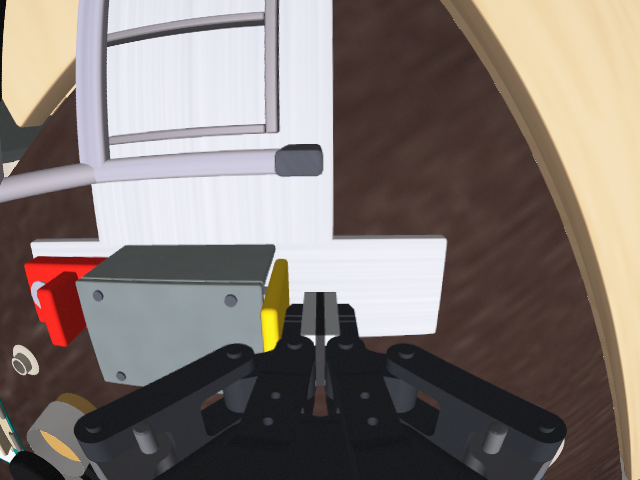

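The stop was felt: force rose to 18 N and the slide didn't move. Next I'll retract, rise and measure the red carrier.

```bash
python3 -m handwheel '[[0.05,-0.005,0,0,0,0],[0.1,-0.01,0,0,0,0],[0.11,-0.011,0.05,0,0,0],[0.11,-0.011,0.11,0,0,0],[0.06,-0.011,0.17,0,0,0],[0,-0.011,0.2,0,0,-0.2],[-0.06,-0.011,0.2,0,0,-0.4],[-0.12,-0.011,0.2,0,0,-0.6]]' 0.5;  python3 - <<'E'
from h import *
go(fx(-65.5,-146,190)); grab("wrist","w7");print(sense()["qpos"])
E
```

```text
time_s: 5.95
tcp_pos: [438.3, -252.6, 201.7]
tool_rot: [0.961, -0.277, -0.002, 0.0]
contact_force: [-0.9, -2.2, -0.1]
finger_gap: 0.499
t 5.95 tcp [ 438.3 -252.6  201.7] fix [ -34.5 -164.4  201.7] yaw -0.561 F [-0.9 -2.2 -0.1] gap 0.499
[-0.0363  0.0266 -0.0147]
[-0.67266432  0.28111077 -0.39547913  0.91000427 -0.00494059  1.4663996 ]
```

View pics/w7.png

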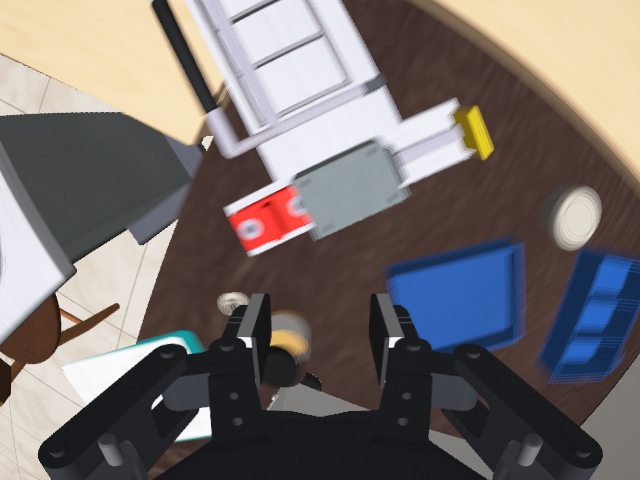

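```bash
python3 -m handwheel '[[-0.036,0.027,0,0,0,-0.7],[-0.036,0.027,0,0,0,-0.7],[-0.036,0.027,0,0,0,-0.7],[-0.036,0.027,0,0,0,-0.7]]';  python3 -m handwheel '[[0,0,0,0,0,-0.73],[0,0,0,0,0,-0.73],[0,0,0,0,0,-0.73],[0,0,-0.04,0,0,-0.73],[0,0,-0.04,0,0,-0.73],[0,0,-0.04,0,0,-0.73]]';  python3 - <<'E'
from h import *
go(fx(-65.5,-146,110)); grab("wrist","w8");print(sense()["qpos"])
E
```

```text
time_s: 6.4
tcp_pos: [410.0, -230.5, 200.6]
tool_rot: [0.85, -0.527, -0.003, 0.0]
contact_force: [-0.6, 0.1, -0.2]
finger_gap: 0.498
time_s: 7.0
tcp_pos: [410.7, -230.6, 169.0]
tool_rot: [-0.669, 0.743, 0.003, -0.001]
contact_force: [0.2, -0.1, -0.1]
finger_gap: 0.502
t 7.0 tcp [ 410.7 -230.6  169. ] fix [ -64.1 -145.1  169. ] yaw -1.676 F [ 0.2 -0.1 -0.1] gap 0.502
[-0.0018 -0.0009 -0.0737]
[-6.68166741e-01  2.61774837e-01 -5.07596657e-01  8.04355235e-01
 -4.92344335e-04  2.57886845e+00]
```

View pics/w8.png

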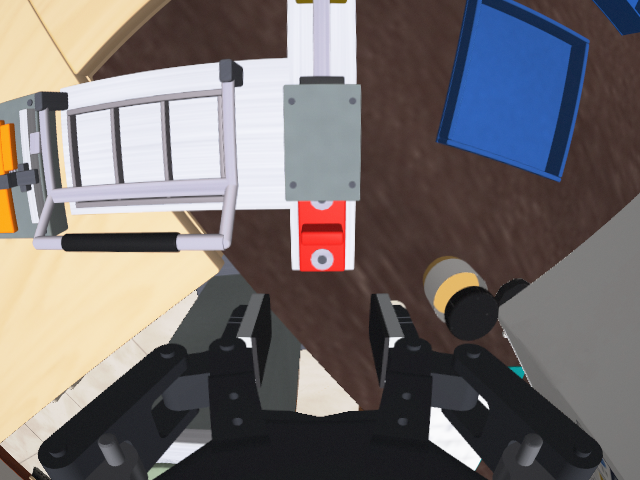

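Run:
```python
from h import *
c=load("w8")
p=[loc(atz(c,q,22)) for q in((322,204),(322,260))];print(p,np.mean(p,0))
for q in ((300,270),(344,269)):print(loc(atz(c,q,22)))
crop("w8",280,190,80,90,"w8a")
```

```text
[array([ -45.90542969, -145.99318915,   22.        ]), array([ -90.39519134, -145.74487272,   22.        ])] [ -68.15031052 -145.86903093   22.        ]
[ -98.74991567 -128.38025334   22.        ]
[ -98.11562427 -163.01199374   22.        ]
```

View pics/w8a.png

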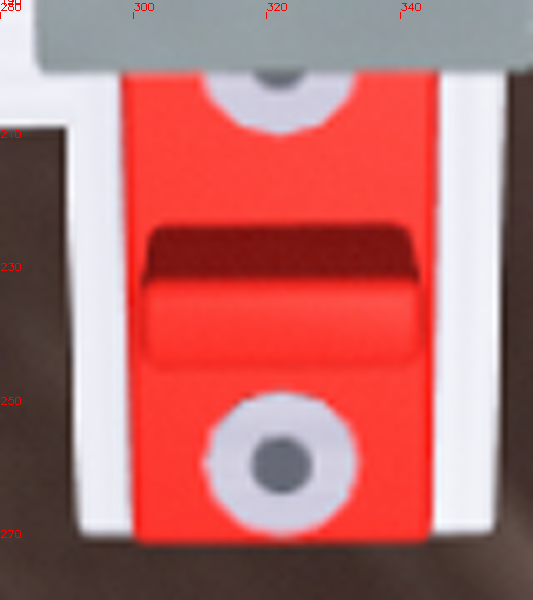

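```bash
python3 -m handwheel '[[-0.002,-0.001,-0.05,0,0,0],[-0.002,-0.001,-0.1,0,0,0],[-0.002,-0.001,-0.14,0,0,0],[-0.002,-0.001,-0.158,0,0,0],[-0.002,-0.001,-0.158,0,0,0]]' 0.6;python3 -m handwheel '[[0,0,0,0,0,0],[0,0,0,0,0,0],[0,0,0,0,0,0],[0,0,0,0,0,0]]' 0 50;  python3 - <<'E'
from h import *
where(); grab("wrist","w9")
E
```

```text
time_s: 7.55
tcp_pos: [409.8, -231.8, 42.4]
tool_rot: [-0.669, 0.744, 0.002, -0.0]
contact_force: [-0.6, 0.4, -0.6]
finger_gap: 0.603
time_s: 7.95
tcp_pos: [412.0, -233.4, 45.1]
tool_rot: [-0.668, 0.744, -0.001, 0.0]
contact_force: [-0.5, 1.1, 6.5]
finger_gap: 0.336
t 7.95 tcp [ 412.  -233.4   45.1] fix [ -62.5 -147.8   45.1] yaw -1.678 F [-0.5  1.1  6.5] gap 0.336
```

View pics/w9.png

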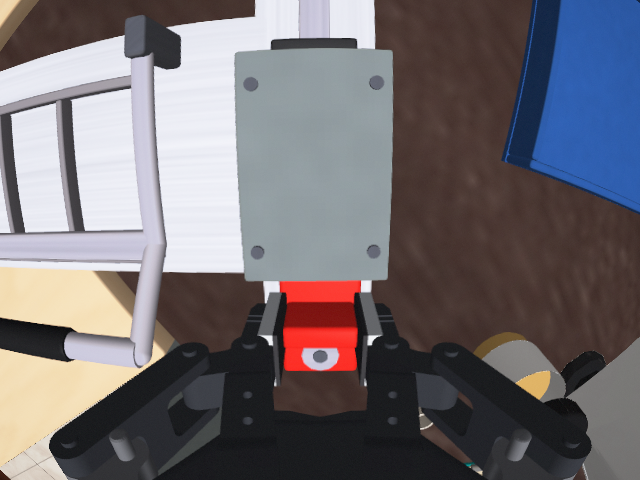

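Gripped: gap 0.336, red rib between the pads at (320,320). I'll draw it out along -x, lift it and take it to the tray.

```bash
python3 -m handwheel '[[-0.008,0.001,0.004,0,0,0],[-0.018,0.002,0.006,0,0,0],[-0.02,0.002,0.03,0,0,0],[-0.02,0.002,0.08,0,0,0],[-0.02,0.002,0.13,0,0,0],[-0.02,0.002,0.15,0,0,0],[-0.02,0.002,0.15,0,0,0]]';  python3 - <<'E'
from h import *
go((508,-397,150)); grab("wrist","w10");grab("top","t10");crop("t10",400,200,120,100,"t10a")
E
```

```text
time_s: 8.7
tcp_pos: [395.7, -232.0, 166.1]
tool_rot: [-0.668, 0.744, -0.002, 0.0]
contact_force: [0.4, 0.1, -0.8]
finger_gap: 0.335
t 8.7 tcp [ 395.7 -232.   166.1] fix [ -78.8 -147.9  166.1] yaw -1.678 F [ 0.4  0.1 -0.8] gap 0.335
[ 0.1403 -0.2063 -0.0201]
```

View pics/w10.png

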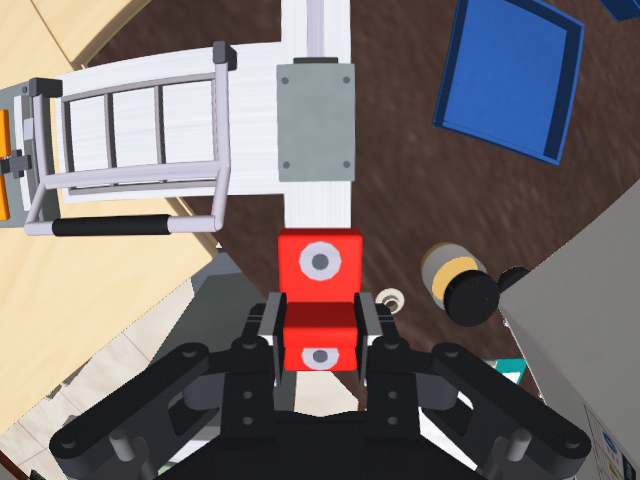

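View pics/t10a.png

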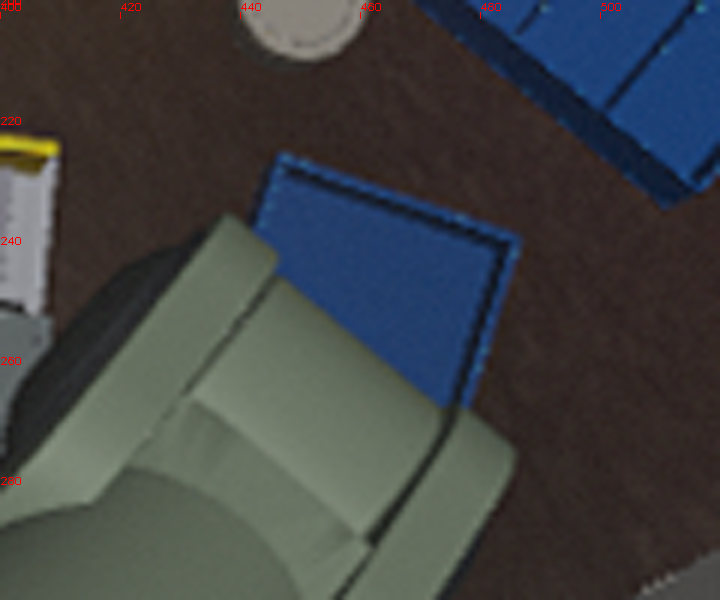

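Run:
```python
from h import *
c=load("w10")
B,C,D=[atz(c,q,28)[:2] for q in((583,27),(560,163),(434,125))];print(B,C,D,(B+D)/2,np.linalg.norm(B-C),np.linalg.norm(C-D))
print(np.arctan2(*(B-C)[::-1]))
s=sense();print(((B+D)/2-s["tcp_pos"][:2])/800)
```

```text
[ 551.94685799 -469.43489906] [ 434.65484806 -433.15923029] [ 467.12113038 -321.63629294] [ 509.53399418 -395.535596  ] 122.77353027482957 116.15259378847279
-0.29994551780882384
[ 0.14412094 -0.20607264]
```

```bash
python3 -m handwheel '[[0.144,-0.206,0,0,0,0],[0.144,-0.206,0,0,0,0],[0.144,-0.206,0,0,0,0],[0.144,-0.206,-0.0,0,0,0],[0.144,-0.206,-0.05,0,0,0],[0.144,-0.206,-0.1,0,0,0],[0.144,-0.206,-0.14,0,0,0],[0.144,-0.206,-0.151,0,0,0]]';python3 -m handwheel '[[0,0,0,0,0,0],[0,0,0,0,0,0]]';  python3 - <<'E'
from h import *
where(); grab("wrist","w11")
E
```

```text
time_s: 9.6
tcp_pos: [506.8, -393.3, 40.1]
tool_rot: [-0.668, 0.744, 0.004, -0.001]
contact_force: [-16.6, 13.9, 60.4]
finger_gap: 0.335
time_s: 9.8
tcp_pos: [509.0, -394.8, 41.1]
tool_rot: [-0.668, 0.744, 0.002, -0.0]
contact_force: [-0.2, 0.7, -0.5]
finger_gap: 0.334
t 9.8 tcp [ 509.  -394.8   41.1] fix [  49.5 -299.1   41.1] yaw -1.678 F [-0.2  0.7 -0.5] gap 0.334
```

View pics/w11.png

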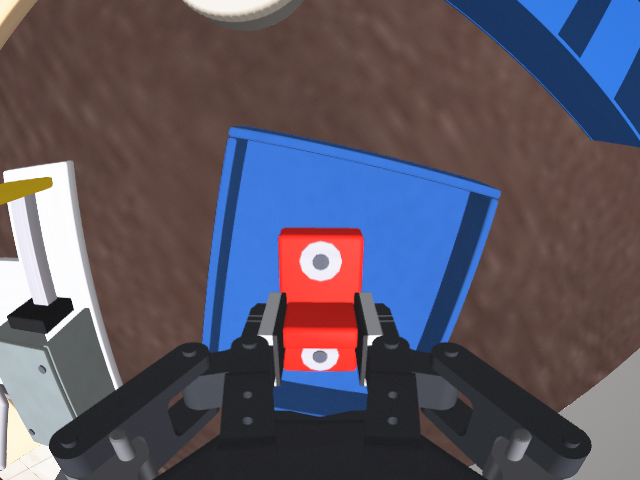

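The red carrier is in the middle of the tray at (320,300). The landing was harder than I want, so I'll lower more gently from here. I'll release and rise.

```bash
python3 -m handwheel '[[0,0,0,0,0,0],[0,0,0,0,0,0],[0,0,0.02,0,0,0],[0,0,0.07,0,0,0],[0,0,0.13,0,0,0],[0,0,0.18,0,0,0],[0,0,0.2,0,0,0],[0,0,0.2,0,0,0]]' 0.65;  python3 - <<'E'
from h import *
go(fx(-55,0,200)); grab("wrist","w12");grab("top","t12")
E
```

```text
time_s: 10.65
tcp_pos: [511.7, -397.2, 206.5]
tool_rot: [-0.668, 0.744, -0.003, 0.0]
contact_force: [-0.3, 0.6, -0.3]
finger_gap: 0.651
t 10.65 tcp [ 511.7 -397.2  206.5] fix [  52.4 -301.3  206.5] yaw -1.678 F [-0.3  0.6 -0.3] gap 0.651
[-0.0975  0.3877 -0.0082]
```

View pics/w12.png

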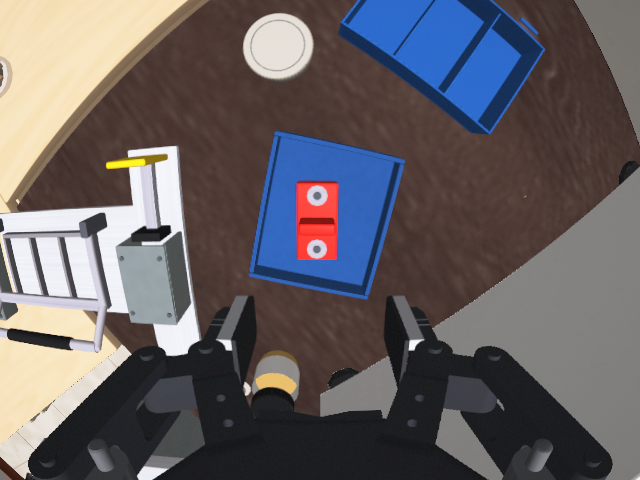

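View pics/t12.png

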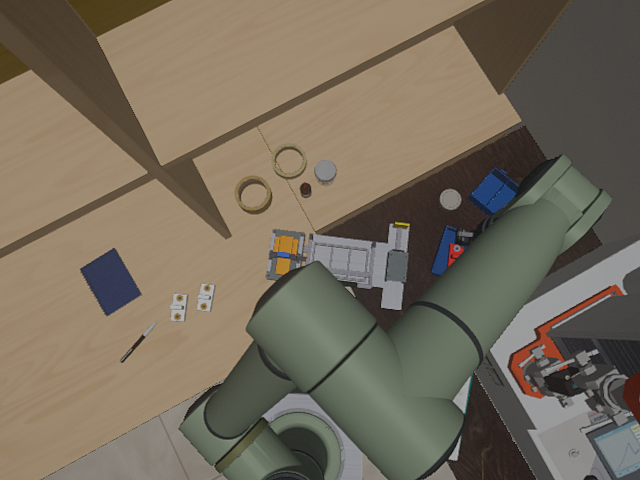

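The red carrier is resting in the tray, clear of the fixture, and both white carriers look unmoved in the top view. Next is the clamp: I'll turn back 90° and go above the rod.

```bash
python3 -m handwheel '[[-0.1,0.2,0,0,0,1],[-0.1,0.2,0,0,0,1],[-0.1,0.2,0,0,0,1],[-0.1,0.2,0,0,0,1],[-0.1,0.2,0,0,0,1],[-0.1,0.2,0,0,0,1]]' 0.45; python3 -m handwheel '[[0,0.185,0,0,0,1],[0,0.185,0,0,0,1],[0,0.185,0,0,0,1],[0,0.185,0,0,0,1],[0,0.185,0,0,0,1],[0,0.185,-0.02,0,0,1],[0,0.185,-0.07,0,0,1],[0,0.185,-0.07,0,0,1]]'
python3 - <<'E'
from h import *
go(fx(-59.5,0,100),fx(-59.5,0,64)); grab("wrist","w13")
E
```

```text
time_s: 11.35
tcp_pos: [428.6, -233.8, 201.0]
tool_rot: [0.903, -0.43, -0.002, -0.0]
contact_force: [-0.0, -0.5, 0.7]
finger_gap: 0.449
time_s: 12.15
tcp_pos: [425.6, -85.9, 142.0]
tool_rot: [0.999, -0.054, -0.005, -0.002]
contact_force: [-0.0, 1.4, 0.3]
finger_gap: 0.452
t 12.15 tcp [425.6 -85.9 142. ] fix [-63.1   0.3 142. ] yaw -0.107 F [-0.   1.4  0.3] gap 0.452
[ 0.0045 -0.0008 -0.0525]
[ 0.0045 -0.0008 -0.0975]
```

View pics/w13.png

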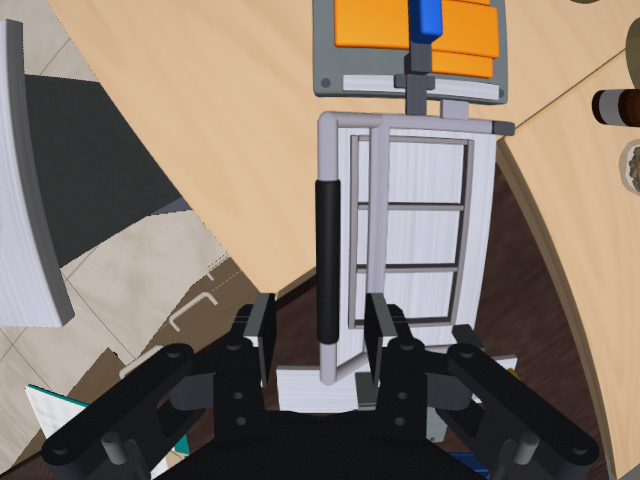

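```bash
python3 -m handwheel '[[0.005,-0.0008,-0.03,0,0,0],[0.005,-0.0008,-0.06,0,0,0],[0.005,-0.0008,-0.085,0,0,0],[0.005,-0.0008,-0.095,0,0,0],[0.005,-0.0008,-0.095,0,0,0]]' 0.38;python3 -m handwheel '[[0,0,0,0,0,0],[0,0,0,0,0,0],[0,0,0,0,0,0]]' 0 20
python3 - <<'E'
from h import *
s=where(); grab("wrist","w14")
p=loc(s["tcp_pos"])
print(np.arctan2(p[2]-38,52-p[0])-.139,np.hypot(p[2]-38,52-p[0]))
for th in (.2,.3,.45,.6,.8,1,1.2,1.4,1.6,1.8,1.9,1.95):
    a=th+.139; q=fx(52-115*np.cos(a),p[1],38+115*np.sin(a)); print(th,np.round((q-s["tcp_pos"])/800,4))
E
```

```text
time_s: 12.7
tcp_pos: [433.7, -88.3, 70.6]
tool_rot: [0.999, -0.054, -0.001, -0.0]
contact_force: [0.3, 0.1, -0.3]
finger_gap: 0.382
time_s: 13.0
tcp_pos: [429.1, -87.9, 70.6]
tool_rot: [0.999, -0.054, -0.005, 0.0]
contact_force: [-10.3, -0.2, 1.7]
finger_gap: 0.152
t 13.0 tcp [429.1 -87.9  70.6] fix [-59.5  -1.3  70.6] yaw -0.108 F [-10.3  -0.2   1.7] gap 0.152
0.14542939371500002 116.11586432735388
0.2 [ 0.0037 -0.0004  0.0071]
0.3 [ 0.0092 -0.0009  0.0204]
0.45 [ 0.0197 -0.0019  0.0391]
0.6 [ 0.0329 -0.0032  0.0561]
0.8 [ 0.0542 -0.0052  0.0753]
1 [ 0.0788 -0.0076  0.0898]
1.2 [ 0.1058 -0.0102  0.0992]
1.4 [ 0.1341 -0.0129  0.1029]
1.6 [ 0.1626 -0.0157  0.101 ]
1.8 [ 0.1902 -0.0183  0.0934]
1.9 [ 0.2032 -0.0196  0.0876]
1.95 [ 0.2095 -0.0202  0.0841]
```

View pics/w14.png

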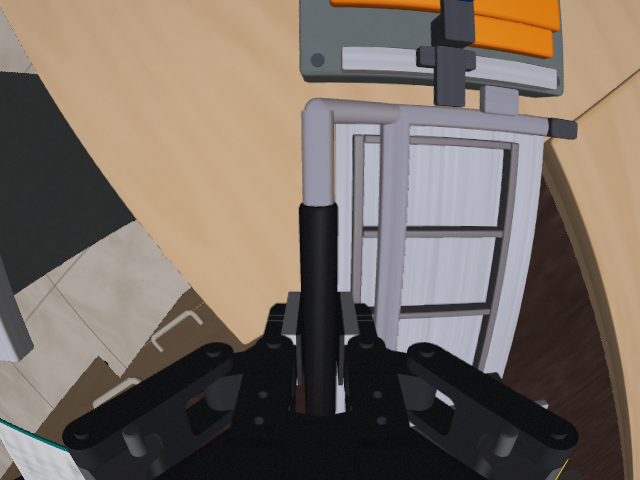

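The rod is between the pads. I'll follow the arc, correcting for the commanded offset.

```bash
python3 -m handwheel '[[-0.002,-0.0004,0.01,0,0,0],[0.0035,-0.0009,0.023,0,0,0],[0.014,-0.0019,0.042,0,0,0],[0.027,-0.0032,0.059,0,0,0],[0.0485,-0.0052,0.0785,0,0,0],[0.073,-0.0076,0.093,0,0,0],[0.1,-0.0102,0.102,0,0,0],[0.128,-0.0129,0.106,0,0,0]]'
python3 - <<'E'
from h import *
s=where();p=loc(s["tcp_pos"])
for th in (1.5,1.6,1.7,1.8,1.85,1.9,1.95):
    a=th+.139; q=fx(52-115*np.cos(a),p[1],41+115*np.sin(a)); print(th,np.round((q-s["tcp_pos"])/800,4))
grab("wrist","w15")
E
```

```text
time_s: 13.85
tcp_pos: [537.1, -98.7, 158.9]
tool_rot: [0.999, -0.054, 0.001, 0.0]
contact_force: [-3.5, 0.0, 0.8]
finger_gap: 0.157
t 13.85 tcp [537.1 -98.7 158.9] fix [ 49.1  -1.7 158.9] yaw -0.107 F [-3.5  0.   0.8] gap 0.157
1.5 [ 0.0134 -0.0013 -0.004 ]
1.6 [ 0.0276 -0.0027 -0.0057]
1.7 [ 0.0416 -0.004  -0.0088]
1.8 [ 0.0551 -0.0053 -0.0133]
1.85 [ 0.0618 -0.0059 -0.016 ]
1.9 [ 0.0682 -0.0066 -0.0191]
1.95 [ 0.0745 -0.0072 -0.0225]
```

View pics/w15.png

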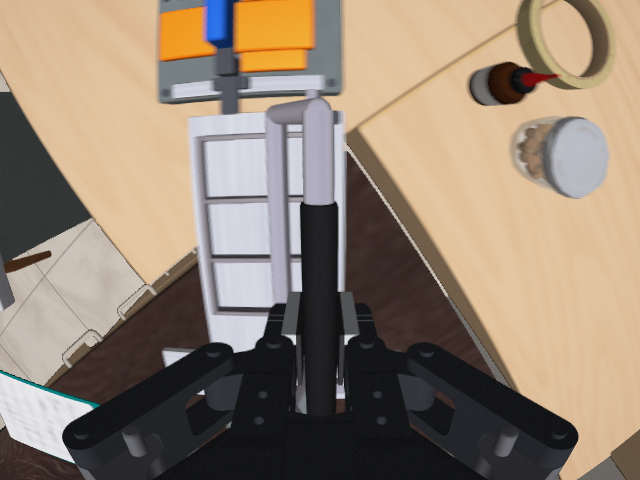

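```bash
python3 -m handwheel '[[0.014,-0.0013,-0.003,0,0,0],[0.028,-0.0027,-0.005,0,0,0],[0.042,-0.004,-0.008,0,0,0],[0.056,-0.0053,-0.0125,0,0,0],[0.063,-0.006,-0.016,0,0,0],[0.069,-0.0066,-0.019,0,0,0],[0.074,-0.0072,-0.022,0,0,0],[0.074,-0.0072,-0.022,0,0,0]]'
python3 - <<'E'
from h import *
s=where();p=loc(s["tcp_pos"])
print(np.arctan2(p[2]-40,52-p[0])-.139)
E
```

```text
time_s: 14.7
tcp_pos: [597.7, -104.8, 139.9]
tool_rot: [0.999, -0.054, 0.002, 0.0]
contact_force: [2.9, 1.5, 3.6]
finger_gap: 0.153
t 14.7 tcp [ 597.7 -104.8  139.9] fix [110.   -1.9 139.9] yaw -0.107 F [2.9 1.5 3.6] gap 0.153
1.9582414744661663
```

Clamp at about 1.95. I'll open, rise and go look at the white carriers.

```bash
python3 -m handwheel '[[0,0,0,0,0,0],[0,0,0,0,0,0],[0,0,0.04,0,0,0],[0,0,0.1,0,0,0],[-0.05,0.07,0.12,0,0,0],[-0.1,0.15,0.12,0,0,0],[-0.15,0.2,0.12,0,0,0],[-0.2,0.26,0.12,0,0,0]]' 0.38; python3 -m handwheel '[[-0.06,0.09,0,0,0,0.02],[-0.08,0.14,0,0,0,0.02],[-0.08,0.14,-0.02,0,0,0.02],[-0.08,0.14,-0.02,0,0,0.02]]'
python3 - <<'E'
from h import *
s=where(); grab("wrist","w16");grab("scene","s16");grab("top","t16");crop("s16",240,180,160,190,"s16a")
E
```

```text
time_s: 15.5
tcp_pos: [474.9, 55.3, 233.4]
tool_rot: [0.999, -0.054, -0.0, -0.0]
contact_force: [0.4, 0.3, 0.3]
finger_gap: 0.381
time_s: 15.9
tcp_pos: [409.0, 168.2, 216.0]
tool_rot: [0.999, -0.043, -0.002, 0.0]
contact_force: [0.4, 0.4, -0.9]
finger_gap: 0.38
t 15.9 tcp [409.  168.2 216. ] fix [-104.   251.6  216. ] yaw -0.087 F [ 0.4  0.4 -0.9] gap 0.38
```

View pics/w16.png

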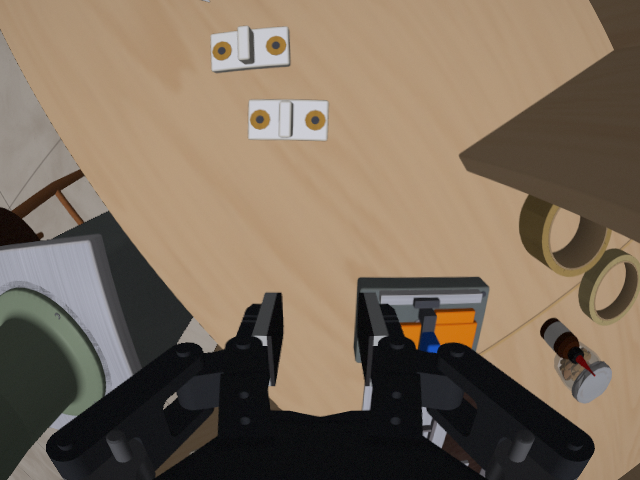

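View pics/s16a.png

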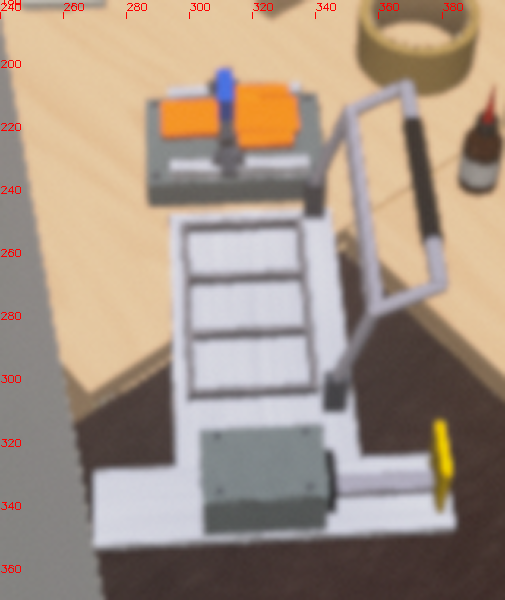

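Clamp is well back, and the two carriers are at (288,120) and (250,48) in the wrist picture. I'll measure B with both this view and the top view.

Run:
```python
from h import *
c=load("w16");t=load("t1");f=lambda x,y:(150+x/10,270+y/10)
for n,q1,q2,r1,r2 in (("B",(260,119),(315.5,120),f(572,181),f(538,364)),("A",(222,51),(276,45),f(297,281),f(274,467))):
    P=atz(c,q1,14);Q=atz(c,q2,14);m=(P+Q)/2
    x1,e1=tri([(c,q1),(t,r2)]);x2,e2=tri([(c,q2),(t,r1)])
    print(n,np.round(m,1),np.arctan2(*(Q-P)[[1,0]]),np.linalg.norm(Q-P),"tri",np.round((x1+x2)/2,1),np.round(e1+e2,1))
crop("w16",200,10,140,140,"w16a")
m=(atz(c,(260,119),14)+atz(c,(315.5,120),14))/2
go((m[0],m[1],100))
```

```text
B [387.3 254.1  14. ] -0.12174852081623797 48.27442754302843 tri [387.6 254.   14.9] [0.4 0.1 0.2 0.1]
A [359.1 322.4  14. ] -0.035758054489577897 48.08889055878801 tri [359.7 321.5  17.4] [0.1 0.1 0.3 0.1]
t 16.05 tcp [412.9 165.8 217.6] fix [-99.9 249.7 217.6] yaw -0.092 F [ 1.2 -0.  -1. ] gap 0.38
[-0.0319  0.1104 -0.147 ]
```

View pics/w16a.png

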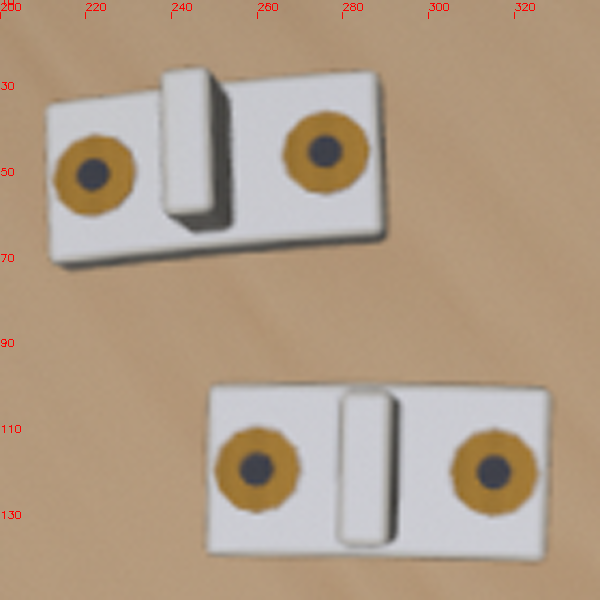

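```bash
python3 -m handwheel '[[-0.032,0.06,-0.03,0,0,-0.036],[-0.032,0.11,-0.08,0,0,-0.036],[-0.032,0.1104,-0.11,0,0,-0.036],[-0.032,0.1104,-0.13,0,0,-0.036],[-0.032,0.1104,-0.13,0,0,-0.036]]'
python3 - <<'E'
from h import *
go((387.4,254.1,40)); grab("wrist","w17")
E
```

```text
time_s: 16.55
tcp_pos: [386.4, 253.1, 111.4]
tool_rot: [0.998, -0.061, -0.002, 0.001]
contact_force: [0.6, -1.3, -0.5]
finger_gap: 0.378
t 16.55 tcp [386.4 253.1 111.4] fix [-134.7  334.1  111.4] yaw -0.122 F [ 0.6 -1.3 -0.5] gap 0.378
[ 0.0013  0.0012 -0.0893]
```

View pics/w17.png

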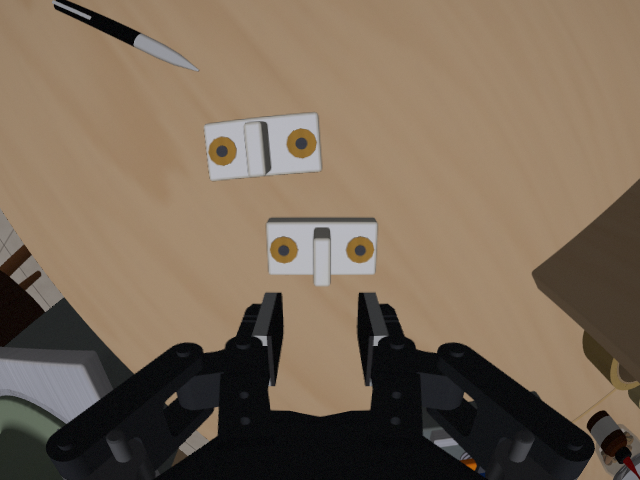

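```bash
python3 -m handwheel '[[0.001,0.001,-0.03,0,0,0],[0.001,0.001,-0.06,0,0,0],[0.001,0.001,-0.08,0,0,0],[0.001,0.001,-0.088,0,0,0],[0.001,0.001,-0.089,0,0,0]]'; python3 -m handwheel '[[0,0,0,0,0,0],[0,0,0,0,0,0],[0,0,0,0,0,0]]' 0 50
python3 - <<'E'
from h import *
where(); grab("wrist","w18")
E
```

```text
time_s: 17.1
tcp_pos: [388.9, 254.9, 42.7]
tool_rot: [0.998, -0.061, 0.0, -0.0]
contact_force: [-0.8, -0.8, -0.6]
finger_gap: 0.377
time_s: 17.4
tcp_pos: [389.0, 255.6, 43.5]
tool_rot: [0.998, -0.06, 0.001, -0.0]
contact_force: [-1.0, -0.2, 6.6]
finger_gap: 0.102
t 17.4 tcp [389.  255.6  43.5] fix [-132.3  336.8   43.5] yaw -0.12 F [-1.  -0.2  6.6] gap 0.102
```

View pics/w18.png

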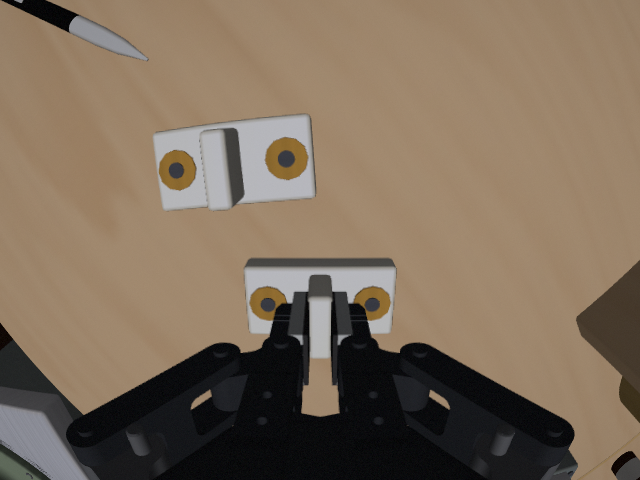

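Gripped: gap 0.102, rib between the pads at (320,300). I'll lift and carry it to above pocket 1.

```bash
python3 -m handwheel '[[0,0,0.02,0,0,0],[0,0,0.07,0,0,0],[0,0,0.13,0,0,0],[0,-0.02,0.18,0,0,0.03],[0.03,-0.08,0.19,0,0,0.03],[0.05,-0.14,0.19,0,0,0.03],[0.06,-0.2,0.19,0,0,0.03],[0.08,-0.26,0.19,0,0,0.03]]';python3 -m handwheel '[[0.02,-0.06,0,0,0,0],[0.043,-0.155,0,0,0,0],[0.043,-0.155,-0.03,0,0,0],[0.043,-0.155,-0.06,0,0,0],[0.043,-0.155,-0.07,0,0,0],[0.043,-0.155,-0.07,0,0,0]]'
python3 - <<'E'
from h import *
go(fx(0,0,51.5)); grab("wrist","w19")
E
```

```text
time_s: 18.25
tcp_pos: [450.4, 49.4, 194.9]
tool_rot: [0.999, -0.048, 0.0, -0.0]
contact_force: [0.4, 0.9, -1.4]
finger_gap: 0.1
time_s: 18.85
tcp_pos: [483.8, -72.4, 137.4]
tool_rot: [0.999, -0.048, -0.001, -0.0]
contact_force: [-0.1, 1.1, -1.3]
finger_gap: 0.103
t 18.85 tcp [483.8 -72.4 137.4] fix [ -6.5  19.4 137.4] yaw -0.096 F [-0.1  1.1 -1.3] gap 0.103
[ 0.0058 -0.0249 -0.1073]
```

View pics/w19.png

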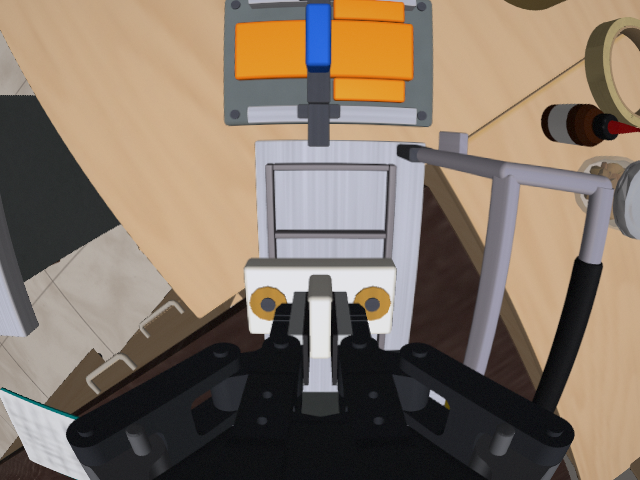

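Run:
```python
from h import *
c=load("w19");s=sense()
for z in (103,108,113):
    P=atz(c,(268,303),z);Q=atz(c,(372,303),z);print(z,np.linalg.norm(P-Q),np.round(loc((P+Q)/2)-loc(s["tcp_pos"]),1),np.arctan2(*(Q-P)[[1,0]]))
crop("w19",240,140,160,130,"w19a")
```

```text
103 49.87208625457957 [ -1.2  -4.  -35.3] -0.09299249001597015
108 48.29445250966651 [ -1.2  -1.4 -30.3] -0.09299249001597051
113 46.71681876475346 [ -1.2   1.2 -25.3] -0.09299249001597089
```

View pics/w19a.png

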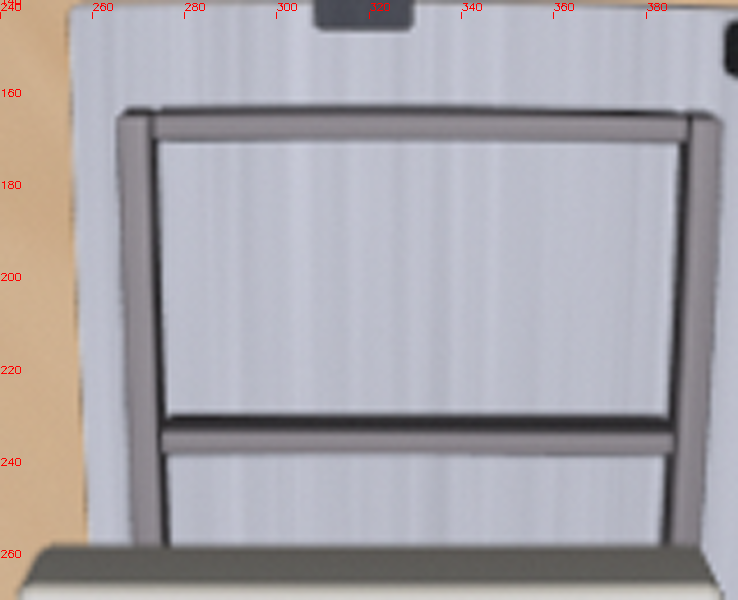

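Run:
```python
from h import *
c=load("w19")
for n,q in (("(-42.5,72.5)",(120,112)),("(42.5,72.5)",(718,113)),("(-38.5,25.5)",(162,433)),("(38.5,25.5)",(673,433)),("(-38.5,21.5)",(162,453)),("(38.5,21.5)",(673,453)),("y68.5",(420,139))):
    print(n,np.round(loc(atz(c,(240+q[0]/4.6125,140+q[1]/4.6125),18)),1))
```

```text
(-42.5,72.5) [-42.7  72.4  18. ]
(42.5,72.5) [42.8 72.8 18. ]
(-38.5,25.5) [-37.9  24.6  18. ]
(38.5,25.5) [38.3 24.8 18. ]
(-38.5,21.5) [-38.   21.5  18. ]
(38.5,21.5) [38.5 21.7 18. ]
y68.5 [ 0.  68.3 18. ]
```

```bash
python3 -m handwheel '[[0.0072,-0.0233,0,0,0,0],[0.0072,-0.0233,-0.04,0,0,0],[0.0072,-0.0233,-0.07,0,0,0],[0.0072,-0.0233,-0.075,0,0,0],[0.0072,-0.0233,-0.075,0,0,0]]'
python3 - <<'E'
from h import *
go(fx(1,1.4,51.5));
E
```

```text
time_s: 19.4
tcp_pos: [491.0, -90.9, 78.8]
tool_rot: [0.999, -0.048, -0.0, -0.0]
contact_force: [0.1, 0.1, -1.5]
finger_gap: 0.098
t 19.4 tcp [491.  -90.9  78.8] fix [ 2.4  1.6 78.8] yaw -0.095 F [ 0.1  0.1 -1.5] gap 0.098
[-0.0018 -0.0001 -0.0341]
```

```bash
python3 -m handwheel '[[-0.0018,0,-0.012,0,0,0],[-0.0018,0,-0.022,0,0,0],[-0.0018,0,-0.029,0,0,0],[-0.0018,0,-0.032,0,0,0],[-0.0018,0,-0.034,0,0,0],[-0.0018,0,-0.034,0,0,0]]'
python3 - <<'E'
from h import *
where();grab("wrist","w20")
E
```

```text
time_s: 20.0
tcp_pos: [489.1, -91.5, 51.5]
tool_rot: [0.999, -0.048, -0.0, -0.0]
contact_force: [-2.1, 0.5, 4.6]
finger_gap: 0.102
t 20.0 tcp [489.1 -91.5  51.5] fix [ 0.7  0.8 51.5] yaw -0.096 F [-2.1  0.5  4.6] gap 0.102
```

View pics/w20.png

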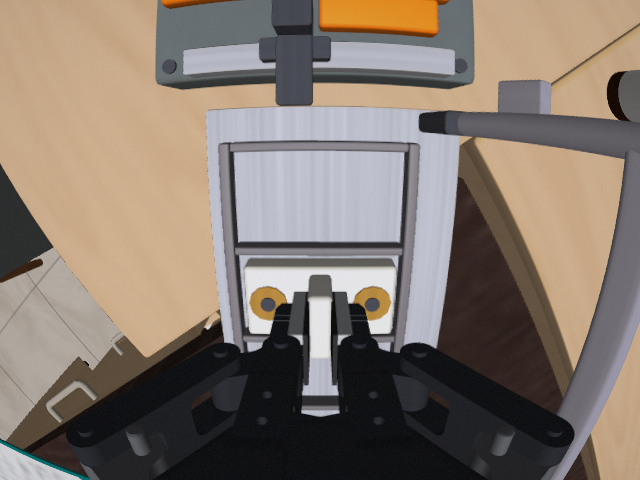

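Carrier B is in the middle pocket: underside at floor height and light contact. I'll release and go to A.

```bash
python3 -m handwheel '[[0,0,0,0,0,0],[0,0,0,0,0,0],[0,0,0.02,0,0,0],[0,0,0.07,0,0,0],[0,0,0.13,0,0,0],[0,0,0.16,0,0,0]]' 0.38
python3 - <<'E'
from h import *
where();grab("wrist","w21");grab("top","t21")
crop("t21",150,270,80,60,"t21b")
go((359.5,322.2,150))
E
```

```text
time_s: 20.65
tcp_pos: [491.0, -92.2, 182.6]
tool_rot: [0.999, -0.048, 0.002, 0.001]
contact_force: [0.4, -0.4, -0.3]
finger_gap: 0.381
t 20.65 tcp [491.  -92.2 182.6] fix [  2.6   0.4 182.6] yaw -0.097 F [ 0.4 -0.4 -0.3] gap 0.381
t 20.75 tcp [492.2 -92.6 183. ] fix [3.80e+00 1.00e-01 1.83e+02] yaw -0.096 F [ 0.7 -0.  -0.6] gap 0.381
[-0.1659  0.5184 -0.0412]
```

View pics/w21.png

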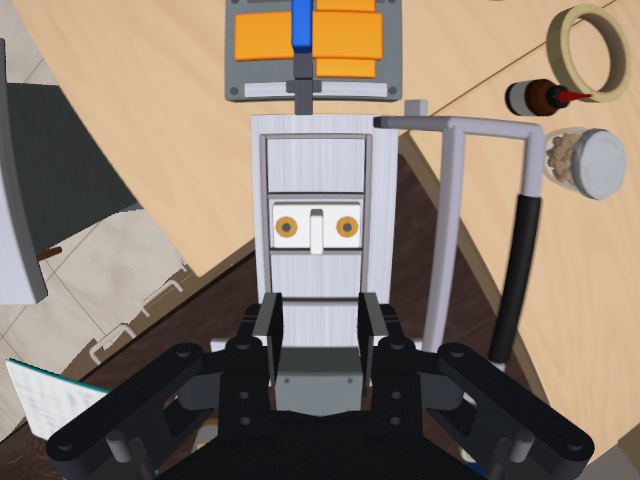

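View pics/t21.png

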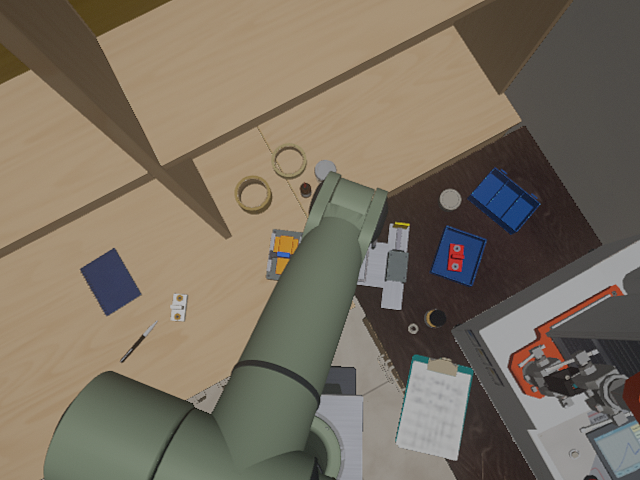

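B sits flat and square in pocket 1 at (316,226); A is unchanged. I'll go above A.

```bash
python3 -m handwheel '[[-0.166,0.45,0,0,0,0.064],[-0.166,0.45,0,0,0,0.064],[-0.166,0.45,0,0,0,0.064],[-0.166,0.45,0,0,0,0.064],[-0.166,0.45,0,0,0,0.064],[-0.166,0.45,0,0,0,0.064],[-0.166,0.45,0,0,0,0.064],[-0.166,0.45,0,0,0,0.064]]';python3 -m handwheel '[[0,0.055,-0.03,0,0,0],[0,0.055,-0.07,0,0,0],[0,0.055,-0.08,0,0,0],[0,0.055,-0.08,0,0,0]]'
python3 - <<'E'
from h import *
where();grab("wrist","w22")
E
```

```text
time_s: 21.55
tcp_pos: [354.6, 270.5, 178.0]
tool_rot: [1.0, -0.022, -0.001, 0.0]
contact_force: [0.1, 0.3, -0.7]
finger_gap: 0.381
time_s: 21.95
tcp_pos: [354.7, 311.0, 113.1]
tool_rot: [1.0, -0.023, -0.002, 0.002]
contact_force: [0.2, 0.2, 0.3]
finger_gap: 0.382
t 21.95 tcp [354.7 311.  113.1] fix [-171.7  388.6  113.1] yaw -0.046 F [0.2 0.2 0.3] gap 0.382
```

View pics/w22.png

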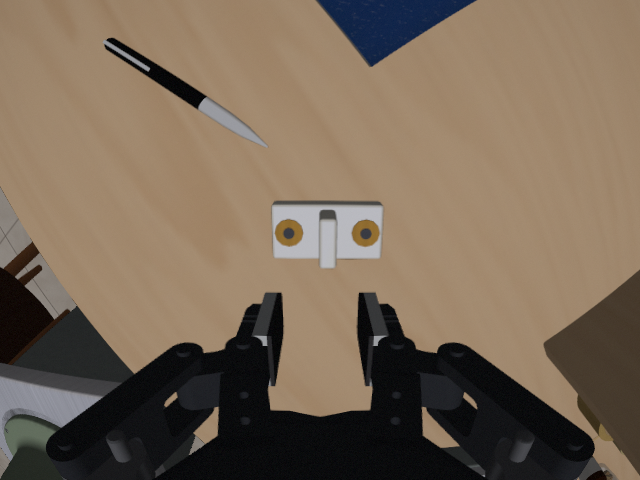

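Run:
```python
from h import *
c=load("w22")
P=atz(c,(289,233),14);Q=atz(c,(366,234),14);m=(P+Q)/2;print(m,np.linalg.norm(P-Q),np.arctan2(*(Q-P)[[1,0]]))
go((m[0],m[1],41.5))
```

```text
[359.36507378 322.06050886  14.        ] 48.34125077446292 -0.056645365674127424
t 22.0 tcp [355.9 311.3 114.4] fix [-170.6  389.1  114.4] yaw -0.047 F [-0.1  0.6  0.1] gap 0.381
[ 0.0043  0.0134 -0.0911]
```

```bash
python3 -m handwheel '[[0.0043,0.013,-0.02,0,0,-0.01],[0.0043,0.013,-0.05,0,0,-0.01],[0.0043,0.013,-0.075,0,0,-0.01],[0.0043,0.013,-0.088,0,0,-0.01],[0.0043,0.013,-0.091,0,0,-0.01],[0.0043,0.013,-0.091,0,0,-0.01]]'; python3 -m handwheel '[[0,0,0,0,0,0],[0,0,0,0,0,0],[0,0,0,0,0,0]]' 0 50
python3 - <<'E'
from h import *
where(); grab("wrist","w23");crop("w23",200,220,240,180,"w23a")
E
```

```text
time_s: 22.6
tcp_pos: [360.7, 322.7, 42.9]
tool_rot: [1.0, -0.028, 0.0, -0.0]
contact_force: [-0.0, 1.0, 0.1]
finger_gap: 0.38
time_s: 22.9
tcp_pos: [360.8, 323.3, 43.4]
tool_rot: [1.0, -0.027, 0.001, -0.001]
contact_force: [-0.6, -0.7, 7.1]
finger_gap: 0.101
t 22.9 tcp [360.8 323.3  43.4] fix [-166.8  401.4   43.4] yaw -0.054 F [-0.6 -0.7  7.1] gap 0.101
```

View pics/w23a.png

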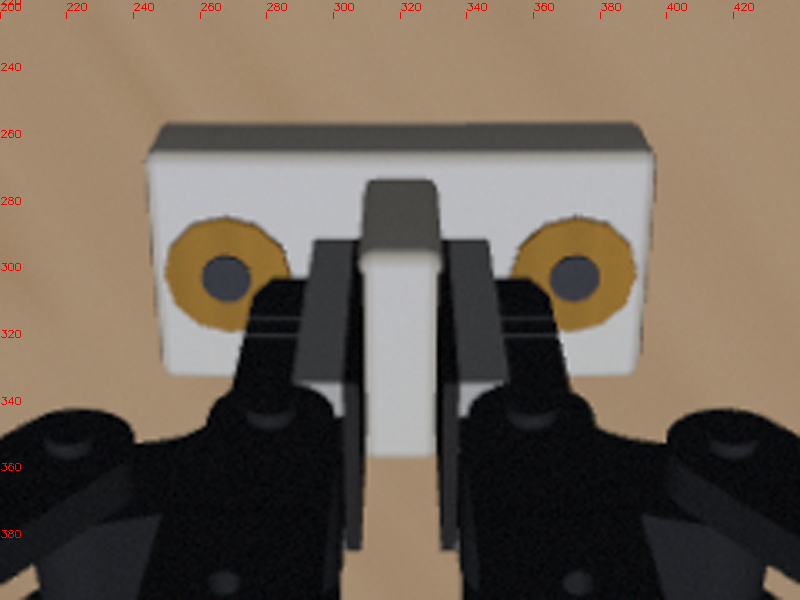

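```bash
python3 -m handwheel '[[0,0,0.02,0,0,0],[0,0,0.07,0,0,0],[0,0,0.13,0,0,-0.053],[0.02,-0.03,0.18,0,0,-0.053],[0.04,-0.08,0.19,0,0,-0.053],[0.06,-0.14,0.19,0,0,-0.053],[0.08,-0.2,0.19,0,0,-0.053],[0.1,-0.26,0.19,0,0,-0.053]]';python3 -m handwheel '[[0.03,-0.06,0,0,0,0],[0.065,-0.18,0,0,0,0],[0.065,-0.18,-0.03,0,0,0],[0.065,-0.18,-0.06,0,0,0],[0.065,-0.18,-0.07,0,0,0],[0.065,-0.18,-0.07,0,0,0],[0.065,-0.18,-0.07,0,0,0]]'
python3 - <<'E'
from h import *
grab("wrist","w24");go(fx(1,47,51.5))
E
```

```text
time_s: 23.75
tcp_pos: [439.8, 114.9, 194.9]
tool_rot: [0.999, -0.047, 0.001, -0.0]
contact_force: [0.5, 0.6, -0.4]
finger_gap: 0.104
time_s: 24.45
tcp_pos: [491.3, -26.4, 138.9]
tool_rot: [0.999, -0.047, 0.0, -0.0]
contact_force: [-0.4, -0.6, -1.3]
finger_gap: 0.102
t 24.5 tcp [491.8 -26.4 139.3] fix [ -2.9  65.9 139.3] yaw -0.094 F [-0.   0.  -0.5] gap 0.101
[ 0.0026 -0.024  -0.1097]
```

View pics/w24.png

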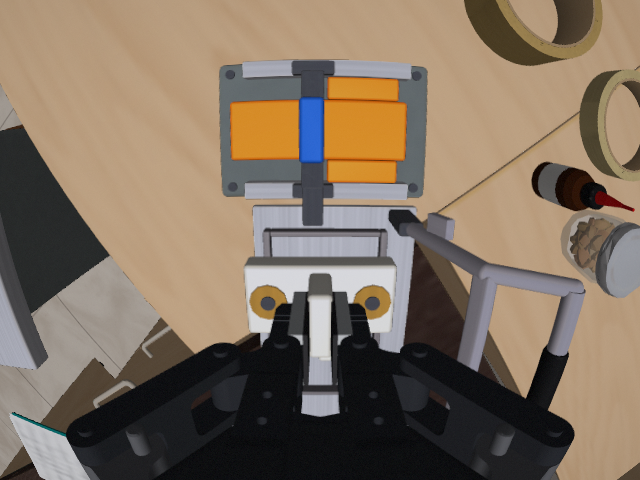

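```bash
python3 -m handwheel '[[0.0027,-0.0225,0,0,0,0],[0.0027,-0.0225,-0.04,0,0,0],[0.0027,-0.0225,-0.07,0,0,0],[0.0027,-0.0225,-0.077,0,0,0],[0.0027,-0.0225,-0.077,0,0,0]]'
python3 - <<'E'
from h import *
go(fx(1,48.2,51.5));
E
```

```text
time_s: 25.0
tcp_pos: [493.5, -44.7, 76.9]
tool_rot: [0.999, -0.047, -0.0, -0.0]
contact_force: [-0.3, -0.5, -1.2]
finger_gap: 0.1
t 25.0 tcp [493.5 -44.7  76.9] fix [ 0.5 47.9 76.9] yaw -0.094 F [-0.3 -0.5 -1.2] gap 0.1
[ 0.0007  0.0003 -0.0318]
```

```bash
python3 -m handwheel '[[0.0005,0,-0.012,0,0,0],[0.0005,0,-0.021,0,0,0],[0.0005,0,-0.027,0,0,0],[0.0005,0,-0.03,0,0,0],[0.0005,0,-0.032,0,0,0],[0.0005,0,-0.032,0,0,0]]'
python3 - <<'E'
from h import *
where();grab("wrist","w25")
E
```

```text
time_s: 25.6
tcp_pos: [493.9, -45.5, 51.4]
tool_rot: [0.999, -0.048, -0.0, -0.0]
contact_force: [-1.7, -0.9, 2.9]
finger_gap: 0.099
t 25.6 tcp [493.9 -45.5  51.4] fix [ 1.  47.1 51.4] yaw -0.096 F [-1.7 -0.9  2.9] gap 0.099
```

View pics/w25.png

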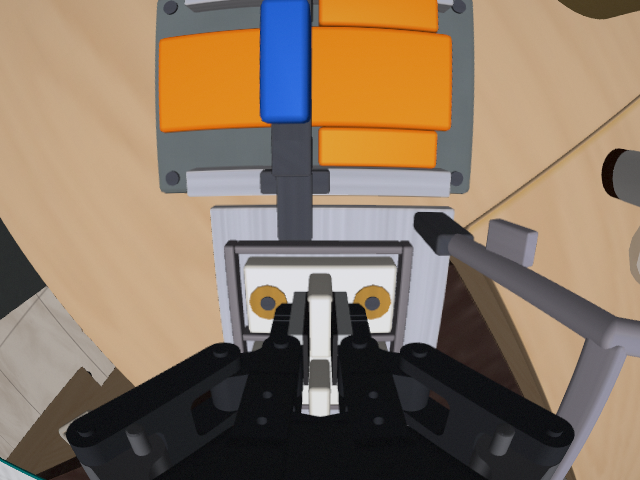

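Seated in pocket 0. I'll release, rise and check both.

```bash
python3 -m handwheel '[[0,0,0,0,0,0],[0,0,0,0,0,0],[0,0,0.02,0,0,0],[0,0,0.07,0,0,0],[0,0,0.13,0,0,0],[0,-0.02,0.18,0,0,0],[0,-0.04,0.2,0,0,0],[0,-0.04,0.2,0,0,0]]' 0.38
python3 - <<'E'
from h import *
where();grab("wrist","w26");grab("top","t26");grab("scene","s26");crop("w26",220,90,220,165,"w26a");crop("s26",240,180,160,190,"s26a")
E
```

```text
time_s: 26.45
tcp_pos: [496.3, -79.4, 214.1]
tool_rot: [0.999, -0.049, 0.003, 0.001]
contact_force: [0.2, 0.3, -0.2]
finger_gap: 0.377
t 26.45 tcp [496.3 -79.4 214.1] fix [  6.7  13.6 214.1] yaw -0.098 F [ 0.2  0.3 -0.2] gap 0.377
```

View pics/w26.png

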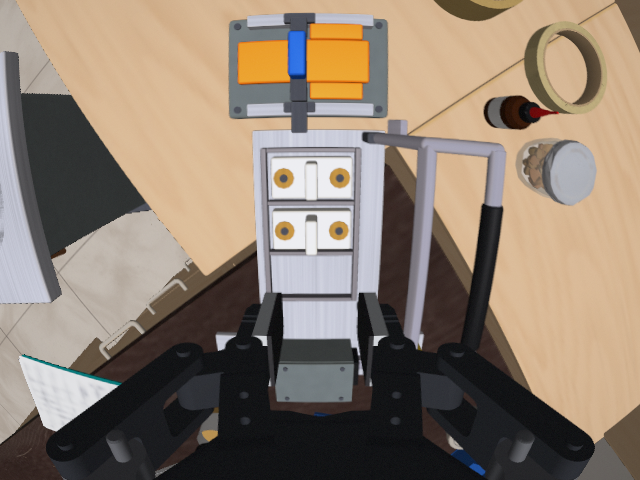

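View pics/w26a.png

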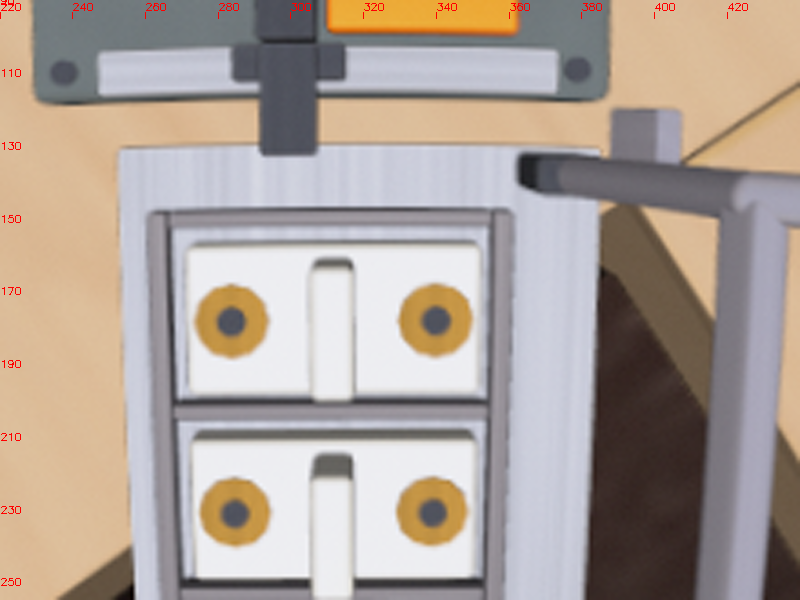

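View pics/t26.png

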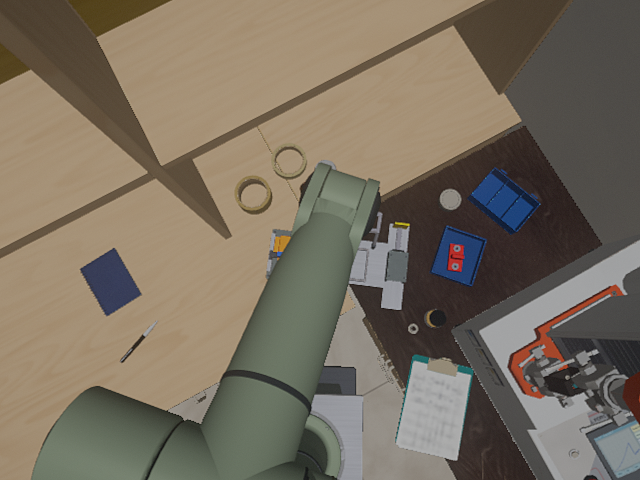

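View pics/s26a.png

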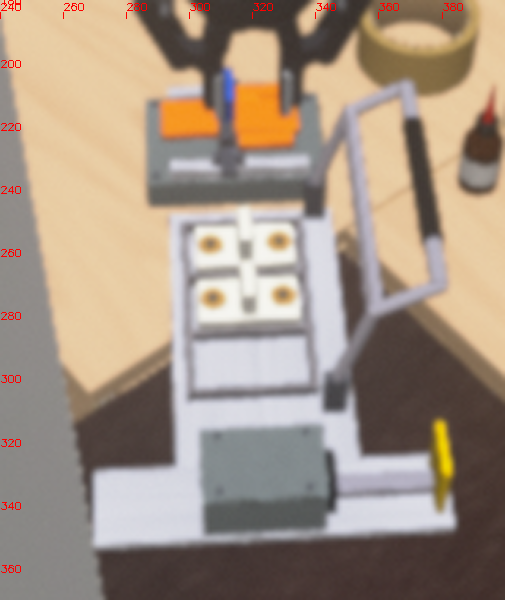

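Both carriers lie flat inside their pocket walls (holes at row ~178 and ~231). Next I'll take the rod and swing the clamp shut.

```bash
python3 -m handwheel '[[0.06,-0.016,0,0,0,0],[0.1268,-0.0317,0,0,0,0],[0.1268,-0.0317,0,0,0,0],[0.1268,-0.0317,-0.03,0,0,0],[0.1268,-0.0317,-0.03,0,0,0]]'
python3 - <<'E'
from h import *
go((597.7,-104.8,140));grab("wrist","w27")
E
```

```text
time_s: 27.1
tcp_pos: [592.5, -101.3, 182.2]
tool_rot: [0.999, -0.047, -0.004, -0.001]
contact_force: [-0.3, 0.9, -0.3]
finger_gap: 0.379
t 27.1 tcp [ 592.5 -101.3  182.2] fix [104.5   1.  182.2] yaw -0.095 F [-0.3  0.9 -0.3] gap 0.379
[ 0.0065 -0.0044 -0.0527]
```

View pics/w27.png

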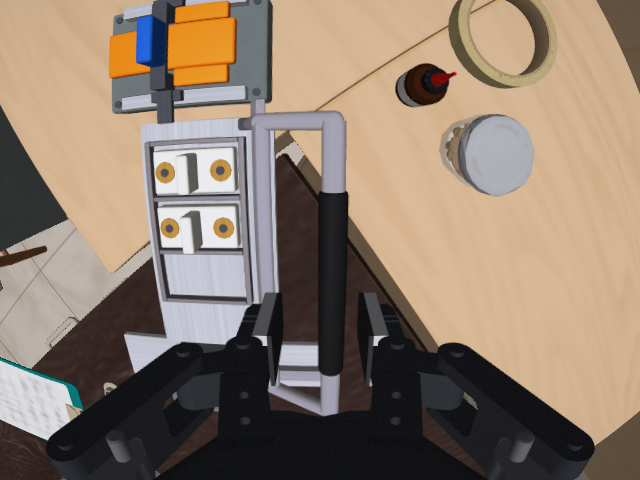

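```bash
python3 -m handwheel '[[0.0065,-0.0044,-0.02,0,0,0],[0.0065,-0.0044,-0.04,0,0,0],[0.0065,-0.0044,-0.051,0,0,0],[0.0065,-0.0044,-0.051,0,0,0]]' 0.38;python3 -m handwheel '[[0,0,0,0,0,0],[0,0,0,0,0,0],[0,0,0,0,0,0]]' 0 20
python3 - <<'E'
from h import *
s=where();p=loc(s["tcp_pos"])
print(np.arctan2(p[2]-39,52-p[0])-.139,np.hypot(p[2]-39,52-p[0]))
for th in (1.85,1.75,1.6,1.4,1.2,1,.8,.6,.45,.3,.2,.1,0):
    a=th+.139; q=fx(52-115*np.cos(a),p[1],40+115*np.sin(a)); print(th,np.round((q-s["tcp_pos"])/800,4))
E
```

```text
time_s: 27.55
tcp_pos: [599.6, -106.1, 144.8]
tool_rot: [0.999, -0.048, -0.001, -0.0]
contact_force: [-1.4, 0.2, -0.8]
finger_gap: 0.383
time_s: 27.85
tcp_pos: [600.6, -106.4, 146.7]
tool_rot: [0.999, -0.048, 0.0, 0.0]
contact_force: [-1.4, 0.5, -0.4]
finger_gap: 0.151
t 27.85 tcp [ 600.6 -106.4  146.7] fix [113.1  -3.3 146.7] yaw -0.096 F [-1.4  0.5 -0.4] gap 0.151
1.9477378053307086 123.77122363366144
1.85 [-0.0179  0.0017 -0.002 ]
1.75 [-0.0312  0.003   0.0032]
1.6 [-0.052   0.005   0.0084]
1.4 [-0.0805  0.0078  0.0104]
1.2 [-0.1088  0.0105  0.0066]
1 [-0.1359  0.0131 -0.0028]
0.8 [-0.1605  0.0155 -0.0173]
0.6 [-0.1817  0.0175 -0.0365]
0.45 [-0.195   0.0188 -0.0535]
0.3 [-0.2055  0.0198 -0.0722]
0.2 [-0.2109  0.0203 -0.0855]
0.1 [-0.215   0.0207 -0.0993]
0 [-0.2177  0.021  -0.1134]
```

```bash
python3 -m handwheel '[[-0.015,0.0015,0.002,0,0,0],[-0.031,0.003,0.006,0,0,0],[-0.052,0.005,0.011,0,0,0],[-0.08,0.0078,0.013,0,0,0],[-0.1088,0.0105,0.009,0,0,0],[-0.136,0.0131,0,0,0,0],[-0.1605,0.0155,-0.0145,0,0,0],[-0.1815,0.0175,-0.034,0,0,0]]'
python3 - <<'E'
from h import *
s=where();p=loc(s["tcp_pos"])
for th in (.6,.45,.3,.2,.1,0):
    a=th+.139; q=fx(52-115*np.cos(a),p[1],42+115*np.sin(a)); print(th,np.round((q-s["tcp_pos"])/800,4))
grab("wrist","w28")
E
```

```text
time_s: 28.65
tcp_pos: [456.6, -92.5, 121.0]
tool_rot: [0.999, -0.048, 0.003, 0.0]
contact_force: [1.4, 0.8, 0.9]
finger_gap: 0.15
t 28.65 tcp [456.6 -92.5 121. ] fix [-31.7  -3.2 121. ] yaw -0.095 F [1.4 0.8 0.9] gap 0.15
0.6 [-0.0017  0.0002 -0.0019]
0.45 [-0.0149  0.0014 -0.0189]
0.3 [-0.0254  0.0024 -0.0376]
0.2 [-0.0308  0.003  -0.0509]
0.1 [-0.0349  0.0034 -0.0647]
0 [-0.0376  0.0036 -0.0788]
```

View pics/w28.png

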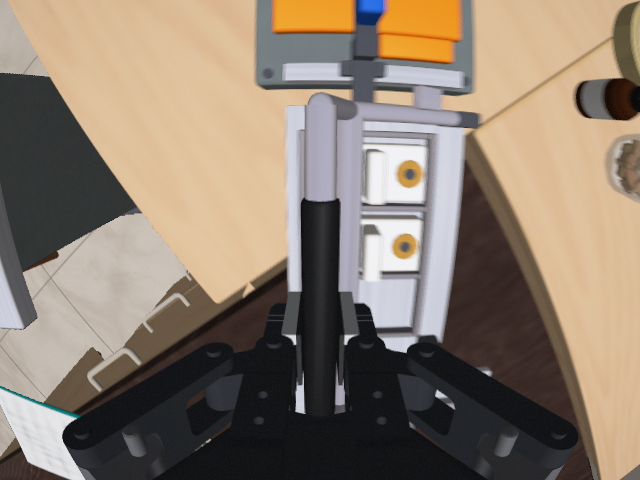

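```bash
python3 -m handwheel '[[-0.008,0.0008,-0.01,0,0,0],[-0.0165,0.0014,-0.021,0,0,0],[-0.0254,0.0024,-0.0376,0,0,0],[-0.0308,0.003,-0.051,0,0,0],[-0.035,0.0034,-0.065,0,0,0],[-0.0376,0.0036,-0.075,0,0,0],[-0.0376,0.0036,-0.079,0,0,0],[-0.0376,0.0036,-0.079,0,0,0]]'
python3 - <<'E'
from h import *
s=where()
E
```

```text
time_s: 29.5
tcp_pos: [426.5, -89.6, 55.8]
tool_rot: [0.999, -0.048, 0.001, -0.0]
contact_force: [3.8, 1.2, -1.8]
finger_gap: 0.147
t 29.5 tcp [426.5 -89.6  55.8] fix [-61.9  -3.2  55.8] yaw -0.096 F [ 3.8  1.2 -1.8] gap 0.147
```

```bash
python3 -m handwheel '[[0,0,-0.004,0,0,0],[0,0,-0.007,0,0,0],[0,0,-0.007,0,0,0]]';python3 -m handwheel '[[0,0,-0.003,0,0,0],[0,0,-0.003,0,0,0]]'
python3 - <<'E'
from h import *
s=where();grab("wrist","w29")
E
```

```text
time_s: 29.8
tcp_pos: [426.4, -89.8, 52.7]
tool_rot: [0.999, -0.048, 0.001, 0.001]
contact_force: [-5.2, 3.5, 31.0]
finger_gap: 0.15
time_s: 30.0
tcp_pos: [426.4, -90.0, 51.0]
tool_rot: [0.999, -0.048, 0.001, 0.001]
contact_force: [-7.9, 5.0, 41.0]
finger_gap: 0.153
t 30.0 tcp [426.4 -90.   51. ] fix [-62.   -3.7  51. ] yaw -0.096 F [-7.9  5.  41. ] gap 0.153
```

View pics/w29.png

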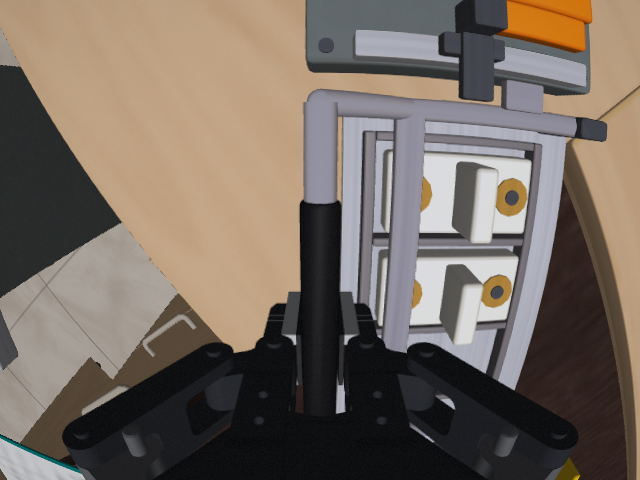

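Clamp is at its stop, with firm reaction and the slat over both carriers. I'll release, rise and view the plunger.

```bash
python3 -m handwheel '[[0,0,0.006,0,0,0],[0,0,0.008,0,0,0],[0,0,0.008,0,0,0],[0,0,0.04,0,0,0],[0,0,0.1,0,0,0],[0,0,0.16,0,0,0],[0.01,0,0.19,0,0,0],[0.01,0,0.19,0,0,0]]' 0.38
python3 - <<'E'
from h import *
s=where();c=grab("wrist","w30")[1]
crop("w30",240,60,200,150,"w30a")
go(fx(-35,142,110))
E
```

```text
time_s: 30.85
tcp_pos: [436.3, -90.6, 203.0]
tool_rot: [0.999, -0.048, 0.003, 0.001]
contact_force: [0.1, 0.3, 0.2]
finger_gap: 0.378
t 30.85 tcp [436.3 -90.6 203. ] fix [-52.   -3.3 203. ] yaw -0.096 F [0.1 0.3 0.2] gap 0.378
t 30.9 tcp [434.6 -90.1 200.9] fix [-53.8  -3.  200.9] yaw -0.096 F [-0.7 -0.5 -0.4] gap 0.379
[ 0.0408  0.1781 -0.1136]
```

View pics/w30.png

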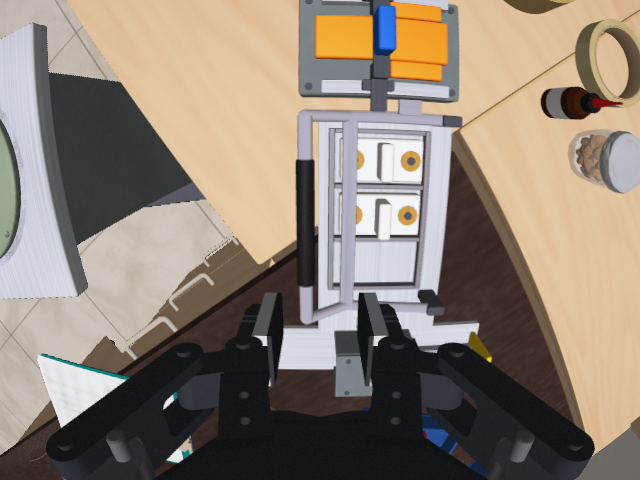

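View pics/w30a.png

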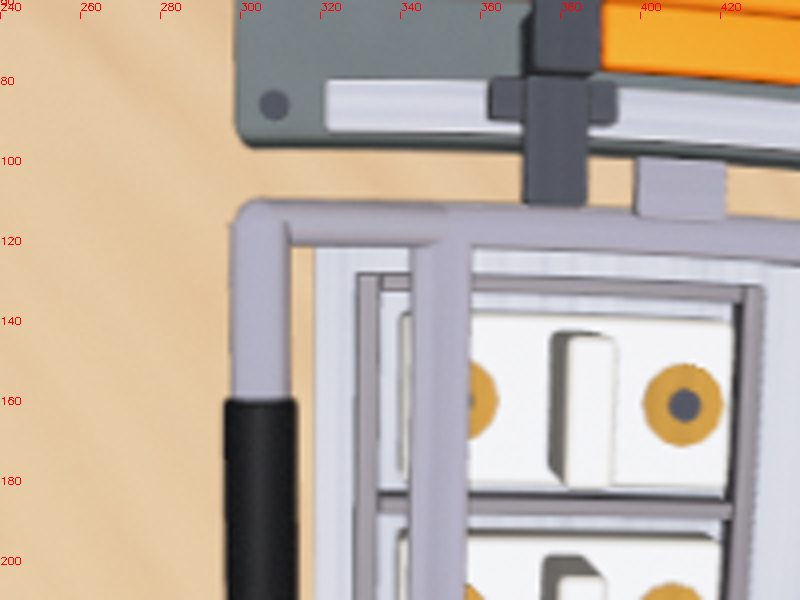

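Clamp is shut and the slat covers both carriers. Next I'll close the fingers and go above the press plate.

```bash
python3 -m handwheel '[[0.0408,0.06,0,0,0,0],[0.0408,0.12,0,0,0,0],[0.0408,0.178,0,0,0,0],[0.0408,0.178,-0.05,0,0,0],[0.0408,0.178,-0.09,0,0,0],[0.0408,0.178,-0.12,0,0,0],[0.0408,0.178,-0.13,0,0,0],[0.0408,0.178,-0.13,0,0,0]]' 0 40
python3 - <<'E'
from h import *
s=where();grab("wrist","w31");go(fx(-35,142,75))
E
```

```text
time_s: 31.7
tcp_pos: [463.9, 52.8, 93.7]
tool_rot: [0.999, -0.048, -0.003, 0.0]
contact_force: [-0.2, 0.5, -0.3]
finger_gap: -0.002
t 31.7 tcp [463.9  52.8  93.7] fix [-38.3 142.1  93.7] yaw -0.096 F [-0.2  0.5 -0.3] gap -0.002
t 31.75 tcp [465.1  52.7  95. ] fix [-37.1 142.1  95. ] yaw -0.096 F [-0.6  0.3 -0.1] gap 0.001
[ 0.0025 -0.0004 -0.0251]
```

View pics/w31.png

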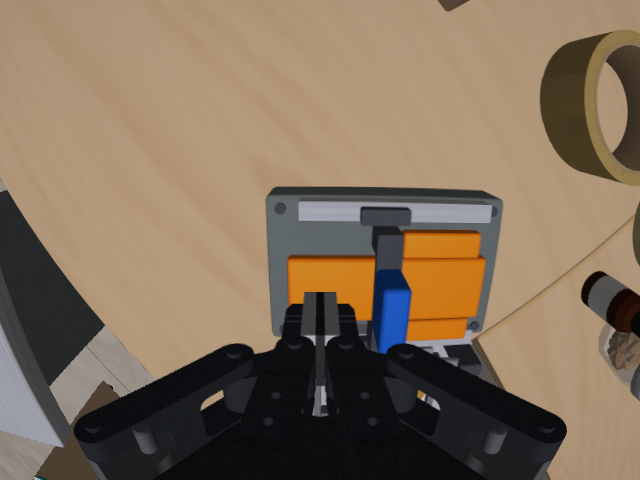

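The closed fingertips at (320,310) are centred over the near orange strip, with the blue tab to their right at (392,310). Pressing now.

```bash
python3 -m handwheel '[[0.0015,0,-0.015,0,0,0],[0.0015,0,-0.025,0,0,0],[0.0015,0,-0.033,0,0,0],[0.0015,0,-0.04,0,0,0],[0.0015,0,-0.045,0,0,0],[0.0015,0,-0.048,0,0,0],[0.0015,0,-0.048,0,0,0]]'
python3 - <<'E'
from h import *
s=where()
E
```

```text
time_s: 32.45
tcp_pos: [473.4, 52.3, 62.2]
tool_rot: [0.999, -0.048, 0.006, 0.0]
contact_force: [-2.9, -0.3, 37.7]
finger_gap: -0.002
t 32.45 tcp [473.4  52.3  62.2] fix [-28.8 142.5  62.2] yaw -0.096 F [-2.9 -0.3 37.7] gap -0.002
```

```bash
python3 -m handwheel '[[-0.002,0,0.003,0,0,0],[-0.002,0,0.004,0,0,0],[-0.002,0,0.004,0,0,0]]'
python3 - <<'E'
from h import *
s=where();grab("wrist","w32")
E
```

```text
time_s: 32.75
tcp_pos: [468.7, 52.7, 62.0]
tool_rot: [0.999, -0.048, 0.003, 0.0]
contact_force: [4.4, 1.5, 4.6]
finger_gap: 0.004
t 32.75 tcp [468.7  52.7  62. ] fix [-33.5 142.4  62. ] yaw -0.096 F [4.4 1.5 4.6] gap 0.004
```

View pics/w32.png

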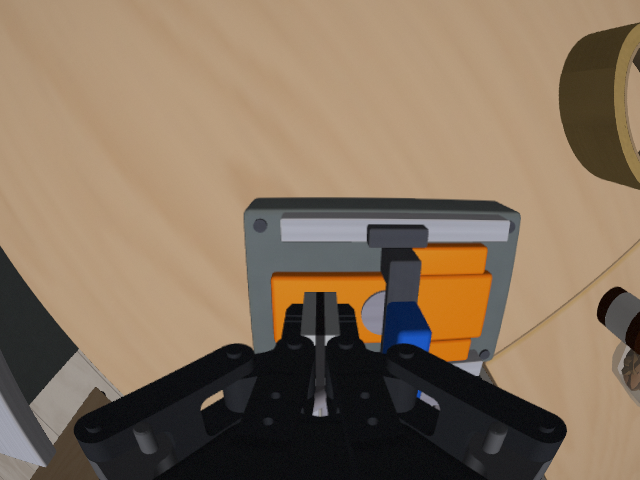

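```bash
python3 -m handwheel '[[0,0,-0.002,0,0,0],[0,0,-0.002,0,0,0],[0,0,-0.002,0,0,0]]'
python3 - <<'E'
from h import *
s=where()
E
```

```text
time_s: 33.1
tcp_pos: [467.8, 52.7, 60.3]
tool_rot: [0.999, -0.048, 0.002, 0.0]
contact_force: [2.0, 0.2, 15.6]
finger_gap: 0.0
t 33.1 tcp [467.8  52.7  60.3] fix [-34.4 142.4  60.3] yaw -0.096 F [ 2.   0.2 15.6] gap 0.0
```

Pressed to the stop (15.6 N). Now I'll slide it along +x, pushing the tab ahead of the fingers.

```bash
python3 -m handwheel '[[0.006,-0.0006,-0.001,0,0,0],[0.012,-0.0012,-0.001,0,0,0],[0.018,-0.0017,-0.001,0,0,0],[0.024,-0.0023,-0.001,0,0,0],[0.03,-0.0029,-0.001,0,0,0],[0.036,-0.0035,-0.001,0,0,0],[0.04,-0.0039,-0.001,0,0,0],[0.04,-0.0039,-0.001,0,0,0]]'
python3 - <<'E'
from h import *
s=where();grab("wrist","w33")
E
```

```text
time_s: 33.9
tcp_pos: [490.0, 50.7, 60.2]
tool_rot: [0.999, -0.047, -0.006, -0.0]
contact_force: [-28.0, 2.3, 54.4]
finger_gap: 0.001
t 33.9 tcp [490.   50.7  60.2] fix [-12.1 142.5  60.2] yaw -0.095 F [-28.    2.3  54.4] gap 0.001
```

View pics/w33.png

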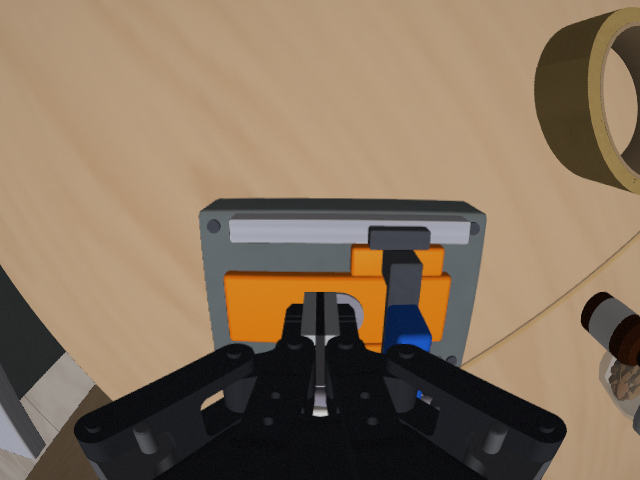

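The keeper has moved about 18 of 26 mm by the picture. Down force is higher than needed, so I'll ease off slightly and continue.

```bash
python3 -m handwheel '[[0.0,0,0.003,0,0,0],[0.003,-0.0003,0.004,0,0,0],[0.003,-0.0003,0.004,0,0,0]]'
python3 - <<'E'
from h import *
s=where()
E
```

```text
time_s: 34.25
tcp_pos: [490.0, 50.6, 60.6]
tool_rot: [0.999, -0.047, -0.009, -0.0]
contact_force: [-24.0, 2.6, 31.2]
finger_gap: -0.0
t 34.25 tcp [490.   50.6  60.6] fix [-12.1 142.4  60.6] yaw -0.095 F [-24.    2.6  31.2] gap -0.0
```

Run:
```python
from h import *
grab("wrist","w34");crop("w34",190,190,300,190,"w34a")
```

```text
(no output)
```

View pics/w34a.png

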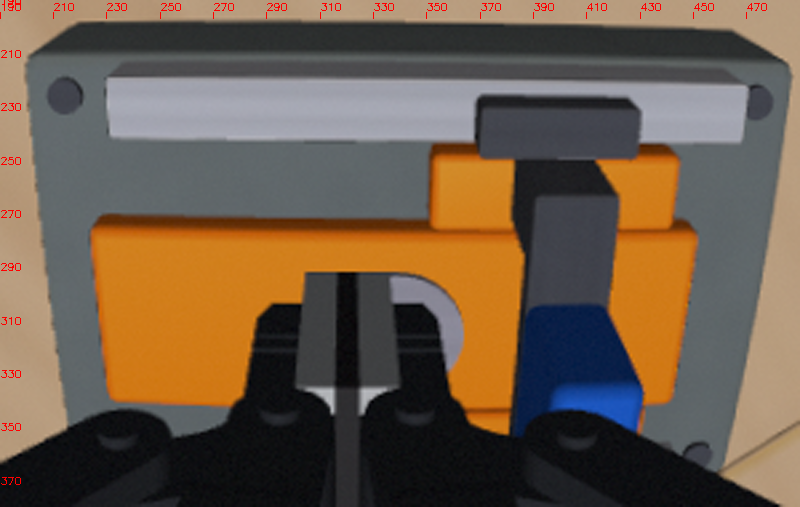

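The right link bears on the tab, and the keeper bar now stands well over the ears, which looks like the full 26 mm. I'll back off, rise and check.

```bash
python3 -m handwheel '[[-0.01,0.001,0,0,0,0],[-0.02,0.002,0.003,0,0,0],[-0.025,0.0025,0.015,0,0,0],[-0.025,0.0025,0.05,0,0,0],[-0.025,0.0025,0.1,0,0,0],[-0.025,-0.05,0.15,0,0,0],[-0.025,-0.06,0.16,0,0,0],[-0.025,-0.06,0.16,0,0,0]]'
python3 - <<'E'
from h import *
s=where();grab("wrist","w35");grab("scene","s35");crop("w35",200,60,240,180,"w35a");crop("s35",240,180,160,190,"s35a")
E
```

```text
time_s: 35.1
tcp_pos: [480.6, 0.2, 191.2]
tool_rot: [0.999, -0.049, 0.001, 0.0]
contact_force: [-0.1, 1.4, 0.6]
finger_gap: 0.002
t 35.1 tcp [4.806e+02 2.000e-01 1.912e+02] fix [-16.6  91.3 191.2] yaw -0.098 F [-0.1  1.4  0.6] gap 0.002
```

View pics/w35.png

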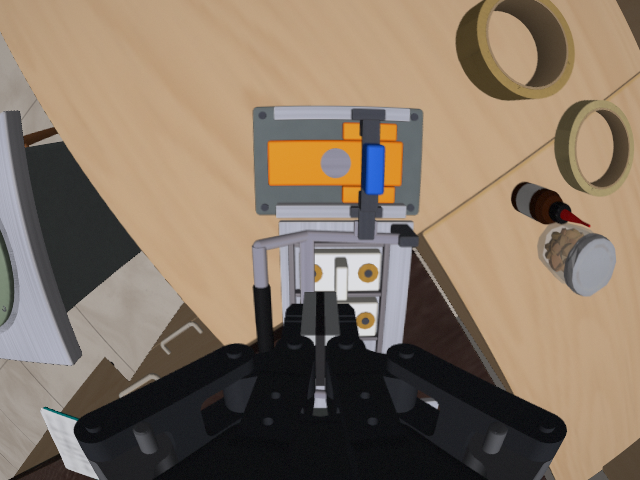

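View pics/w35a.png

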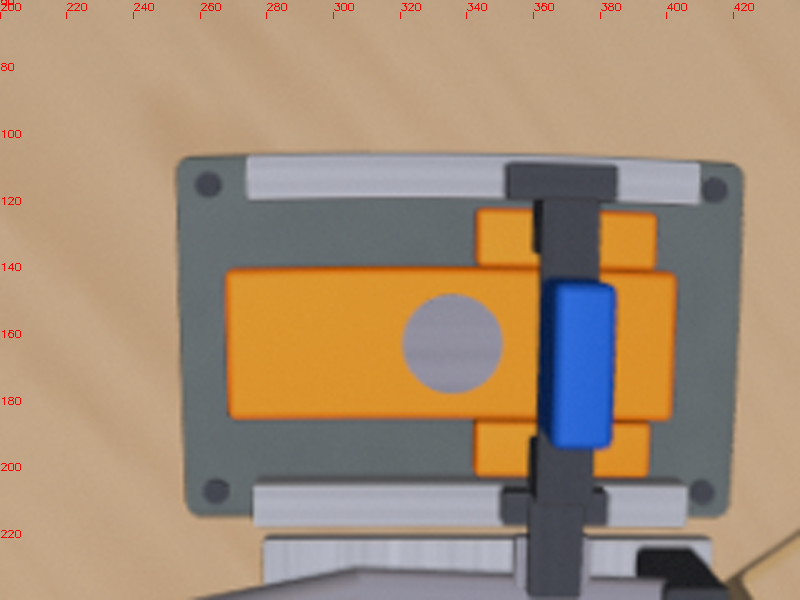

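View pics/s35a.png

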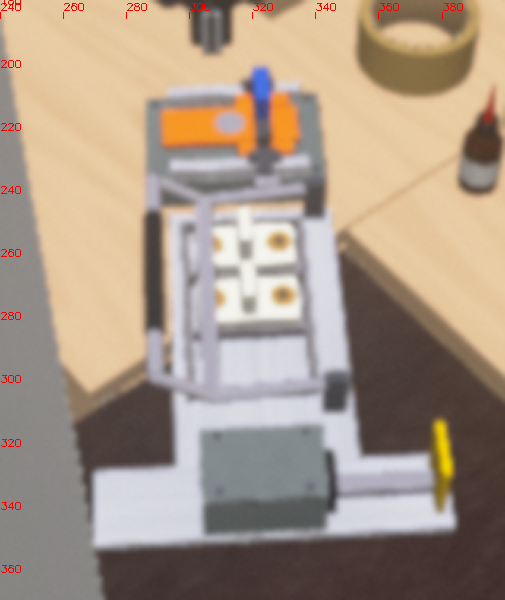

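Run:
```python
from h import *
c=load("w35");g=lambda x,y:(200+x/3.333,60+y/3.333)
for q in ((555,300),(555,440)): print("tab",loc(atz(c,g(*q),86)))
for z in (38,44,54):
    P=[loc(atz(c,g(*q),z)) for q in ((227,268),(230,417),(676,272),(673,418))];print(z,np.round(P,1)[:,:2].tolist(),"len",round(np.linalg.norm(P[0]-P[2]),1),"wid",round(np.linalg.norm(P[0]-P[1]),1))
# rod: 
print("rod",[ (z,np.round(loc(atz(c,(262.5,290),z)),1)) for z in (54,58)])
o=load("w1")
for z in (86,):print("before",loc(atz(o,(260+338/4.444,80+200/4.444),z)))
```

```text
tab [ 12.02850478 154.56113795  86.        ]
tab [ 12.62337854 128.13875176  86.        ]
38 [[-54.9, 158.8], [-55.0, 124.9], [45.6, 158.6], [46.2, 125.0]] len 100.5 wid 33.9
44 [[-54.1, 159.0], [-54.2, 125.9], [44.3, 158.8], [44.8, 126.0]] len 98.3 wid 33.1
54 [[-52.7, 159.4], [-52.8, 127.5], [42.0, 159.2], [42.5, 127.6]] len 94.7 wid 31.9
rod [(54, array([-61.4,  45.5,  54. ])), (58, array([-60.7,  47.4,  58. ]))]
before [-14.15834391 149.03855516  86.        ]
```

Keeper travel measures about 26 mm, the plunger sits about 10 mm down and the rod is at its shut position. Last look at everything from further away.

```bash
python3 -m handwheel '[[-0.05,0.06,0.06,0,0,0],[-0.1,0.12,0.12,0,0,0],[-0.12,0.2,0.15,0,0,0],[-0.12,0.25,0.15,0,0,0],[-0.12,0.3,0.15,0,0,0],[-0.12,0.3,0.15,0,0,0],[-0.12,0.3,0.15,0,0,0]]'
python3 - <<'E'
from h import *
s=where();grab("top","t36");grab("scene","s36")
crop("t36",250,140,240,180,"t36a")
crop("s36",240,180,160,190,"s36a")
E
```

```text
time_s: 35.9
tcp_pos: [381.8, 246.5, 308.8]
tool_rot: [0.999, -0.043, -0.001, -0.001]
contact_force: [0.3, -0.7, -0.5]
finger_gap: -0.002
t 35.9 tcp [381.8 246.5 308.8] fix [-138.6  327.1  308.8] yaw -0.087 F [ 0.3 -0.7 -0.5] gap -0.002
```

View pics/t36a.png

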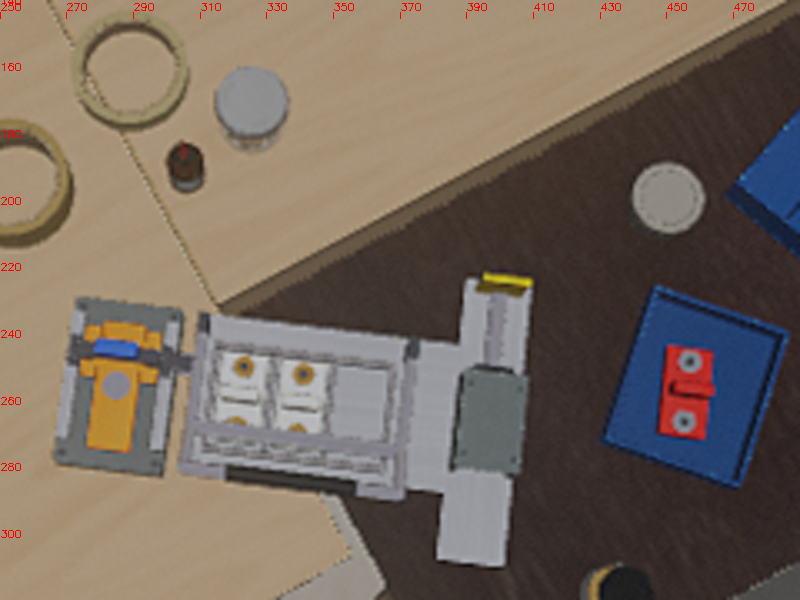

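View pics/s36.png

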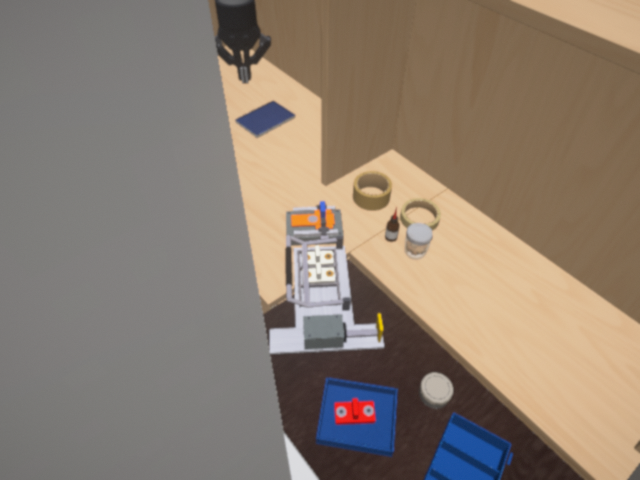

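Everything is in place: the red carrier is in the tray, both whites are under the shut clamp, the keeper is across, and the bottle and jar are standing where they were. I'm handing the job in.

Run:
```python
from workcell import close_job
print(close_job())
```

```text
the job is handed in; nothing more can be done
None
```

The changeover is done in the order asked, and I handed the job in at about 36 s of the 208 s; the hand-in gives no verdict.

**What I did**
- I pushed the ejector slide to its stop and laid the red carrier in the blue tray.
- I swung the clamp lever back to about 1.95 rad.
- I seated the two white carriers present in the middle and left pockets; I saw no third one.
- I swung the clamp shut to its stop.
- I pressed the plunger to its stop, slid the keeper across with the fingertips, and released.

**Last checks in the pictures**
- **Keeper:** it travelled about 26 mm, so it is fully across.
- **Plunger:** it stays trapped about 10–12 mm down after release.
- **Clamp:** the rod is within about 1 mm of its calculated shut position.
- **White carriers:** both lie flat inside their pocket walls, under the slat.
- **Red carrier:** it lies in the tray.
- **Oil bottle and bead jar:** both stand where they were.
- **Robot:** it stood clear of everything at hand-in.

**What did not go cleanly**
- Three forces were higher than I wanted, all applied through the fingertips, the carrier held in them or the gripped rod:
  - about 60 N for a moment when the red carrier landed in the tray;
  - 41 N while pressing the clamp shut;
  - about 54 N of down force during the keeper slide.
- The keeper tab was probably pushed partly by a finger link rather than the fingertip, with about 24–28 N along the slide. The link is closer to the gripper's body than I meant.
- All of these are under the 120 N wrist limit. I could not tell whether the momentary peaks count towards the 40 N limit on the gripper's body.

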